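# Put the washed press in its holder and hang the cutter plates level to dry

## Task

Put the washed things away to dry. Nest the wooden press in the holder with the four corner guides, square and flat: first the body (recess up), on it every spacer frame there is, and last the lid with its rib up. Take every metal plate that stands in the rack and hang it on a peg of the stand, one plate to a peg, each by the one of its holes that lets it hang level; leave the flour shaker and the tape roll where they are.

Things in the scene. Friction and masses are not known exactly. Their poses are not given: they have to be found in the camera images.
- plate_l: Flat aluminium L-plate, 6 mm thick: bar y -60 to 60, z -40 to 0; leg at one end y 10 to 60, z -145 to -40. Origin: middle of the top edge at mid thickness; x through the thickness, z up. Even material, 0.1 to 0.2 kg. 14 mm holes 25 mm below the top edge at y = 19.2, -0.8, -20.8; one of them lies straight above the centre of mass. May be absent.
- plate_l_hole1 (a point): Centre of a 14 mm hole of that plate, at [0, 19.2, -25] mm in its frame.
- plate_l_hole2 (a point): Centre of a 14 mm hole of that plate, at [0, -0.8, -25] mm in its frame.
- plate_l_hole3 (a point): Centre of a 14 mm hole of that plate, at [0, -20.8, -25] mm in its frame.
- plate_j: Flat aluminium J-plate, 6 mm thick: bar y -60 to 60, z -40 to 0; leg at one end y 30 to 60, z -145 to -40; toe turned inwards at its foot, y -10 to 30, z -145 to -120. Origin: middle of the top edge at mid thickness; x through the thickness, z up. Even material, 0.1 to 0.2 kg. 14 mm holes 25 mm below the top edge at y = 37, 17, -3; one of them lies straight above the centre of mass. May be absent.
- plate_j_hole1 (a point): Centre of a 14 mm hole of that plate, at [0, 37, -25] mm in its frame.
- plate_j_hole2 (a point): Centre of a 14 mm hole of that plate, at [0, 17, -25] mm in its frame.
- plate_j_hole3 (a point): Centre of a 14 mm hole of that plate, at [0, -3, -25] mm in its frame.
- plate_t: Flat aluminium lopsided T-plate, 6 mm thick: bar y -60 to 60, z -40 to 0; leg y 0 to 36, z -130 to -40. Origin: middle of the top edge at mid thickness; x through the thickness, z up. Even material, 0.1 to 0.2 kg. 14 mm holes 25 mm below the top edge at y = 46.1, 26.1, 6.1; one of them lies straight above the centre of mass. May be absent.
- plate_t_hole1 (a point): Centre of a 14 mm hole of that plate, at [0, 46.1, -25] mm in its frame.
- plate_t_hole2 (a point): Centre of a 14 mm hole of that plate, at [0, 26.1, -25] mm in its frame.
- plate_t_hole3 (a point): Centre of a 14 mm hole of that plate, at [0, 6.1, -25] mm in its frame.
- rack: Fixed wooden rack, 176 x 100 mm, origin under its centre; three slots along its y at x = -58, 0, 58 mm, 8 mm wide, floor at 8 and top at 40 mm. The metal plates stand loosely on their legs in it, one to a slot in any order, a slot may be empty; their top edges are 138 to 153 mm above the counter; they lift straight out.
- stand: Fixed wooden drying stand, base 80 x 430 x 12 mm, origin under its middle, y along it. A rail 400 mm long, its front face at x = 5, its top 193 mm above the counter, carries three steel pegs 140 mm apart that point along the stand's -x, towards the robot.
- peg_1 (a point): Middle, on the axis, of the right peg as the robot sees it, 184 mm above the counter. Round peg 8 mm in diameter; it runs from the rail, 45 mm behind this point, to its round tip 44 mm before it, rising 8 mm over 86 mm towards the tip. Axes as the stand's.
- peg_2 (a point): Middle, on the axis, of the middle peg as the robot sees it, 184 mm above the counter. Round peg 8 mm in diameter; it runs from the rail, 45 mm behind this point, to its round tip 44 mm before it, rising 8 mm over 86 mm towards the tip. Axes as the stand's.
- peg_3 (a point): Middle, on the axis, of the left peg as the robot sees it, 184 mm above the counter. Round peg 8 mm in diameter; it runs from the rail, 45 mm behind this point, to its round tip 44 mm before it, rising 8 mm over 86 mm towards the tip. Axes as the stand's.
- holder: Fixed steel holder for the press: base plate 88 x 88 x 6 mm, with four corner guides, upper ends 58 mm above the counter, round a square pocket of 61 mm; each side is open between the guides over 36 mm, for the fingers. Origin at the centre of its underside, axes along the sides; the pocket floor is 6 mm above it.
- press_body: Body of the small wooden press: square block 56 x 56 x 24 mm with a square recess 34 mm wide, 14 deep in its top. Origin at the centre of its underside, x and y along the sides, z up. Lies on the counter, about 90 g.
- spacer_1: Wooden spacer frame of the press, 56 x 56 x 10 mm with a 32 mm square opening. Origin at the centre of its underside, x and y along the sides. Lies flat on the counter, about 40 g. One of the two spacers may be absent.
- spacer_2: Wooden spacer frame of the press, 56 x 56 x 10 mm with a 32 mm square opening. Origin at the centre of its underside, x and y along the sides. Lies flat on the counter, about 40 g. One of the two spacers may be absent.
- press_lid: Lid of the press: wooden plate 56 x 56 x 10 mm with a grip rib on top, 12 mm (x) x 44 mm (y) x 14 mm high. Origin at the centre of its underside, z up. About 60 g.
- flour_shaker: Bystander: steel flour shaker, 61 mm in diameter, 84 high; origin under its centre.
- tape_roll: Bystander: roll of tape lying flat, 104 mm in diameter, 25 high; origin under its centre.
There are look-alikes about, which are no part of the job. Leave any black look-alike of the press_lid alone. What is shaped like the press_body but black is not meant.

How it is judged (in metres and radians):
On the way, in this order (a step that is already met when the one before it is completed fails the run):
1. the press body sits flat in the holder (x of press_body in the frame of holder between -0.004 and 0.004 m and y of press_body in the frame of holder between -0.004 and 0.004 m and angle between press_body's own z axis and vertical below 0.07 rad and z of press_body in the frame of holder between 0.0035 and 0.0085 m), for 0.2 s.
2. every spacer frame lies square on the body in the holder (x of spacer_1 in the frame of holder between -0.004 and 0.004 m and y of spacer_1 in the frame of holder between -0.004 and 0.004 m and angle between each of spacer_1, spacer_2's own z axis and vertical below 0.07 rad and (z of spacer_1 in the frame of holder between 0.0275 and 0.0325 m or z of spacer_1 in the frame of holder between 0.0375 and 0.0425 m) and x of spacer_2 in the frame of holder between -0.004 and 0.004 m and y of spacer_2 in the frame of holder between -0.004 and 0.004 m and (z of spacer_2 in the frame of holder between 0.0275 and 0.0325 m or z of spacer_2 in the frame of holder between 0.0375 and 0.0425 m)), for 0.2 s.
3. the lid lies flat on the top spacer in the holder (x of press_lid in the frame of holder between -0.004 and 0.004 m and y of press_lid in the frame of holder between -0.004 and 0.004 m and angle between press_lid's own z axis and vertical below 0.07 rad and (z of press_lid in the frame of holder between 0.0375 and 0.0425 m or z of press_lid in the frame of holder between 0.0475 and 0.0525 m)), for 0.2 s.
At the end, for the whole second after the job is handed in: Body, every spacer present and lid lie stacked in the holder in that order, within 4 mm of its centre and 2.5 mm of their height, flat within 4 degrees; every plate present hangs at rest on a peg of its own by its balance hole, level and upright within 8 degrees (all of step 1 and all of step 2 and all of step 3 and angle between each of plate_l, plate_j, plate_t's own z axis and vertical below 0.14 rad and linear speed of each of plate_l, plate_j, plate_t below 0.03 m/s and ((x of plate_l_hole1 in the frame of peg_1 between -0.042 and 0.044 m and y of plate_l_hole1 in the frame of peg_1 between -0.008 and 0.008 m and z of plate_l_hole1 in the frame of peg_1 between -0.012 and 0.005 m) or (x of plate_l_hole1 in the frame of peg_2 between -0.042 and 0.044 m and y of plate_l_hole1 in the frame of peg_2 between -0.008 and 0.008 m and z of plate_l_hole1 in the frame of peg_2 between -0.012 and 0.005 m) or (x of plate_l_hole1 in the frame of peg_3 between -0.042 and 0.044 m and y of plate_l_hole1 in the frame of peg_3 between -0.008 and 0.008 m and z of plate_l_hole1 in the frame of peg_3 between -0.012 and 0.005 m)) and ((x of plate_j_hole2 in the frame of peg_1 between -0.042 and 0.044 m and y of plate_j_hole2 in the frame of peg_1 between -0.008 and 0.008 m and z of plate_j_hole2 in the frame of peg_1 between -0.012 and 0.005 m) or (x of plate_j_hole2 in the frame of peg_2 between -0.042 and 0.044 m and y of plate_j_hole2 in the frame of peg_2 between -0.008 and 0.008 m and z of plate_j_hole2 in the frame of peg_2 between -0.012 and 0.005 m) or (x of plate_j_hole2 in the frame of peg_3 between -0.042 and 0.044 m and y of plate_j_hole2 in the frame of peg_3 between -0.008 and 0.008 m and z of plate_j_hole2 in the frame of peg_3 between -0.012 and 0.005 m)) and ((x of plate_t_hole3 in the frame of peg_1 between -0.042 and 0.044 m and y of plate_t_hole3 in the frame of peg_1 between -0.008 and 0.008 m and z of plate_t_hole3 in the frame of peg_1 between -0.012 and 0.005 m) or (x of plate_t_hole3 in the frame of peg_2 between -0.042 and 0.044 m and y of plate_t_hole3 in the frame of peg_2 between -0.008 and 0.008 m and z of plate_t_hole3 in the frame of peg_2 between -0.012 and 0.005 m) or (x of plate_t_hole3 in the frame of peg_3 between -0.042 and 0.044 m and y of plate_t_hole3 in the frame of peg_3 between -0.008 and 0.008 m and z of plate_t_hole3 in the frame of peg_3 between -0.012 and 0.005 m)) and horizontal distance between plate_l_hole1 and plate_j_hole2 above 0.1 m and horizontal distance between each of plate_l_hole1, plate_j_hole2 and plate_t_hole3 above 0.1 m and linear speed of press_lid below 0.02 m/s); the robot touches nothing.
It fails at once if the flour shaker is pushed more than 4 cm from its place (distance of flour_shaker from where it was at the start of the episode above 0.04 m).
It fails at once if the tape roll is pushed more than 4 cm from its place (distance of tape_roll from where it was at the start of the episode above 0.04 m).
Of plate_l, plate_j, plate_t only 2 to 3 are there at a start; the rules pass over those that are not, and their reading is None.
Of spacer_1, spacer_2 only 1 to 2 are there at a start; the rules pass over those that are not, and their reading is None.
At some moment in a run one of press_body, spacer_1, spacer_2, press_lid may be knocked a few centimetres aside while the robot is not near it.
It also fails if it takes over 210 s, if anything falls off the work surface, if the arm or the gripper's body presses on something with over 40 N, if the wrist force passes 120 N, or if a joint passes its speed limit or range.

## Robot

A 6-joint arm with a two-finger parallel gripper is mounted at the origin on a cart in front of the work surface, level with it; the furniture and walls round the work are solid. World frame = base frame: x ahead of the robot, y to its left, z up, the work surface at z = 0. Lengths are in mm, angles in rad, forces in N, time in s.
With the tool pointing down it reaches from about 200 to 875 mm from the base axis. Payload 3.4 kg.
Tool frame: the origin (TCP) lies midway between the tips of the shut fingers; the grasp point (between the pads) lies 19 mm behind it; z points along the fingers, y is the line along which they close (so a half turn about z gives the same grasp; the last joint's range is limited). The gripper opens to 94 mm and grips with 3 to 60 N. Pads are 16 mm wide; open, the fingers measure 119 mm over their backs; the gripper's body (75 mm by 177 mm) begins 78 mm behind the grasp point.
Start: joints at [1.095, 0.276, 1.505, -0, 1.361, -0.121], TCP at [199.776, 539.217, 205.493] pointing down, gripper open.
Joint ranges: [-2.89, 2.89], [-0.75, 2.08], [0.22, 2.7], [-1.18, 4.32], [0.11, 2.71], [-2.7, 2.7]. Speed limits (rad/s): [2.57, 2.57, 3.14, 3.14, 3.14, 3.14].

## Interface

Orientations are given as a unit quaternion [w, x, y, z].
In Python, from cell import * gives the robot as it stands.
- The arm moves only by the tool step_arm, never from a script. Its argument "moves" is a list that holds one entry, the list of rows, each a list of 7 numbers: the opening in per cent of the stroke, from 0 (shut) to 100 (fully open), then the shift along the world's x, y, z as a fraction of full scale, then the turn, a rotation vector about the world's x, y, z as a fraction of full scale. A call has 1 to 5 rows; each row shifts and turns the commanded pose from where the row before left it; what a row does not reach is not made up. Full scale, the value 1, is 2 cm for a shift and 4 degrees for a turn. A row lasts 1/10 s, in which the tool goes at most 50 mm and 8.59 degrees, less where a joint would pass 70% of its speed; a pose out of reach is approached as far as the arm can. A call with a number of a shift or a turn outside -1 to 1 is refused whole. A call with a gripper value outside its range is refused whole. The fingers move at their own pace and stop on an object; "grip_force" is the grip in N (left out, the last holds). Time passes only in rows, so rows that do not move let the fingers close. It gives the time, the measured TCP pose, the force, the opening and the grip force at its end, in the units of the state.
- observe(): the state, without advancing time (a new reading comes with each control period).
- grab_frame(name): name is "scene" or "top" or "wrist"; returns a dict with "pixels" (420x560x3 uint8, red, green, blue), "intrinsics" (3x3 intrinsics, pixels), "distortion" ([k1, k2, p1, p2, k3] as OpenCV has them; the pictures are not rectified), "xyz" and "rotation" of the camera in the world. Camera axes: x right, y up, looking along -z (the intrinsics and any distortion apply to the point x, -y, -z); pixel columns grow to the right and rows downward; lengths in mm; the calibration is good to about 2 mm. A picture is of the moment at which its call begins. There is no depth.
- close_job(): hands the job in; it is judged then, once.
Trained networks look in the newest picture that a camera, given by its name, has taken for a name from the list of things; names that differ only in an ending like _2 or _b are one class to them, and where a whole thing is asked for, a point or a joint stands for the part that bears it (a point fixed in the world has none). Each returns a list of dicts, best first, with "p" (0 to 1); they miss things now and then, are a little off and sometimes report something else, mostly with a low value. They report only what shows in the picture. A call takes as long as a camera call. They do not tell look-alikes from the thing itself.
- look_for(camera, query): "rect" ([left, top, right, bottom] in pixels, round what is visible of it).
The state is a dict: "clock": time; "qpos": joint angles; "qd": joint speeds; "effort": joint torques, N m; "eef_pos": TCP position; "ee_rot": TCP orientation; "contact_force": force on the tool from outside, world axes, zero at the start; "ft_torque": the same for the moment, N m; "width": opening from 0.0 (shut) to 1.0 (fully open); "grip_force": force on a finger pad.
Only numpy, scipy, OpenCV 4.12 (cv2) and the standard library are available. Lean on these libraries where they do the work, as an engineer would, in place of code of your own. Each camera call takes 0.05 s, during which the arm holds its last target. There are 200 camera calls.

## Working session

There is one attempt and no reset: what is moved stays moved. The work goes in short steps, Python scripts to look and compute and a tool call to move; the robot and the scene stay as the last step left them, time stands still between calls to the robot, and variables do not carry over. Pictures are saved under pics/ and viewed, at most 14 in all, crops included, and the job is handed in when it is done.

Besides the shell and the picture viewer there is one more tool, called by a JSON object that holds its "api" and its "payload", one argument or row to a line. step_arm: Moves the arm, as the interface text tells. Shift numbers are shares of 2 cm and turn numbers shares of 4 degrees, none past 1 either way. Its arguments: {"type":"object","properties":{"moves":{"type":"array","items":{"type":"array","items":{"type":"array","items":{"type":"number"}}}},"grip_force":{"type":"number"}},"required":["moves"]}

```bash
ls; mkdir -p pics
cat > h.py <<'E'
from cell import *
import numpy as np, cv2
from scipy.spatial.transform import Rotation as R
def grab(n,fn=None):
    f=grab_frame(n)
    if fn: cv2.imwrite('pics/'+fn,f['pixels'][:,:,::-1])
    return f
def rot(f):
    r=np.array(f['rotation'],float)
    return r if r.shape==(3,3) else R.from_quat(np.r_[r[1:],r[0]]).as_matrix()
def px2w(f,uv,z):
    uv=np.array(uv,float).reshape(-1,1,2)
    p=cv2.undistortPoints(uv,np.array(f['intrinsics'],float),np.array(f['distortion'],float)).reshape(-1,2)
    d=np.c_[p[:,0],-p[:,1],-np.ones(len(p))]@rot(f).T
    c=np.array(f['xyz'],float); s=(z-c[2])/d[:,2]
    return c+d*s[:,None]
def w2px(f,P):
    P=np.array(P,float).reshape(-1,3)
    q=(P-np.array(f['xyz'],float))@rot(f); q=q*[1,-1,-1]
    return cv2.projectPoints(q,np.zeros(3),np.zeros(3),np.array(f['intrinsics'],float),np.array(f['distortion'],float))[0].reshape(-1,2)
E
python3 - <<'E'
from h import *
for n in ['scene','top','wrist']:
    f=grab(n,n+'0.png'); print(n,np.round(f['xyz']),np.round(rot(f),2).tolist(),np.round(f['intrinsics'],0).tolist(),f['distortion'])
    for q in ['plate_l','plate_j','plate_t','rack','stand','holder','press_body','spacer_1','press_lid','flour_shaker','tape_roll']:
        r=look_for(n,q)
        print(q,[(np.round(d['rect']).astype(int).tolist(),round(d['p'],2)) for d in r[:4]])
print(observe())
E
```

```text
pics
scene [-164. -477.  979.] [[0.54, 0.59, -0.6], [-0.84, 0.36, -0.39], [-0.01, 0.72, 0.69]] [[473.0, 0.0, 277.0], [0.0, 473.0, 205.0], [0.0, 0.0, 1.0]] [-0.12741564  0.          0.          0.          0.        ]
plate_l [([151, 186, 184, 235], 0.72), ([189, 176, 216, 205], 0.71), ([170, 178, 200, 212], 0.58)]
plate_j [([151, 186, 184, 235], 0.72), ([189, 176, 216, 205], 0.71), ([170, 178, 200, 212], 0.58)]
plate_t [([151, 186, 184, 235], 0.72), ([189, 176, 216, 205], 0.71), ([170, 178, 200, 212], 0.58)]
rack [([152, 199, 219, 245], 0.8), ([339, 330, 374, 361], 0.57)]
stand [([242, 127, 376, 250], 0.56)]
holder [([240, 236, 283, 280], 0.71), ([365, 297, 395, 325], 0.54)]
press_body [([366, 297, 396, 324], 0.83), ([242, 133, 380, 252], 0.61), ([389, 232, 415, 259], 0.57), ([172, 180, 201, 214], 0.51)]
spacer_1 [([314, 273, 342, 298], 0.86), ([170, 178, 203, 215], 0.66)]
press_lid [([386, 272, 411, 298], 0.82), ([340, 334, 374, 361], 0.81)]
flour_shaker [([201, 154, 225, 185], 0.56)]
tape_roll [([185, 240, 226, 274], 0.72), ([152, 190, 183, 235], 0.4)]
top [  51. -264. 1632.] [[0.4
[... 1454 characters left out ...]
: 1.8, 'qpos': array([ 1.09504021e+00,  2.75904524e-01,  1.50492047e+00, -3.05451330e-05,
        1.36068872e+00, -1.21021869e-01]), 'qd': array([ 5.40366266e-05,  2.52790217e-03, -1.14025893e-03, -4.06318078e-04,
       -2.63184479e-04,  1.99066682e-04]), 'effort': array([ 2.54563747e-04, -4.04454195e+01, -2.37496680e+01,  7.03548454e-02,
        2.48339935e-02, -9.38298655e-06]), 'eef_pos': array([199.76174192, 539.21416877, 205.48225657]), 'ee_rot': array([2.58807273e-05, 1.76435483e-01, 9.84312206e-01, 3.33364229e-05]), 'contact_force': array([ 0.16824875, -1.13668242,  0.73522452]), 'ft_torque': array([0.03519735, 0.00319739, 0.02898422]), 'grip_force': 0.0, 'width': 0.9984531389118299}
```

Run:
```python
import cv2
a=cv2.imread('pics/scene0.png')[110:385,130:430]; cv2.imwrite('pics/s0c.png',cv2.resize(a,None,fx=2.15,fy=2.15,interpolation=2))
a=cv2.imread('pics/top0.png')[110:350,140:410]; cv2.imwrite('pics/t0c.png',cv2.resize(a,None,fx=2.5,fy=2.5,interpolation=2))
```

```text
(no output)
```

View pics/s0c.png

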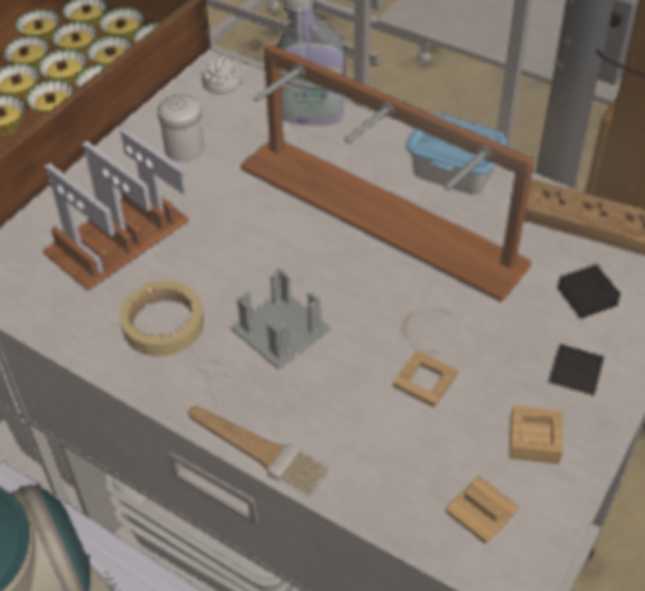

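View pics/t0c.png

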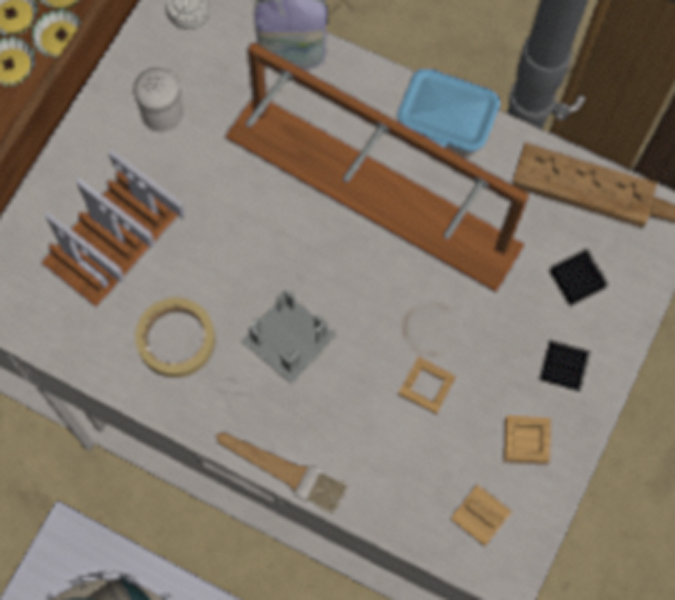

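Run:
```python
from h import *
f=grab('top'); g=grab('scene')
def T(p,z): return px2w(f,np.array(p)/2.5+[140,110],z).round(0)[:,:2].tolist()
def S(p,z): return px2w(g,np.array(p)/2.15+[130,110],z).round(0)[:,:2].tolist()
print('body top corners',T([[505,416],[549,417],[549,463],[503,460]],24), S([[512,408],[561,408],[561,450],[511,446]],24))
print('spacer',T([[424,359],[454,378],[436,411],[401,390]],10),S([[424,353],[457,374],[434,403],[396,379]],10))
print('lid',T([[482,487],[510,514],[487,543],[453,515]],8),S([[482,478],[516,510],[486,540],[447,509]],8))
print('holder',T([[288,291],[334,333],[292,380],[243,341]],6),S([[282,285],[329,327],[281,365],[233,327]],6))
print('tape',T([175,336],25), 'shaker',T([152,85],84),S([180,103],84))
print('rack near',T([[43,262],[98,302],[185,215]],10),S([[44,252],[90,285],[187,222]],10))
print('stand base',T([[229,130],[497,290],[522,245]],12),S([[243,168],[508,299],[528,264]],12))
print('rail ends T',T([[250,44],[525,199]],193),S([[266,47],[530,160]],193))
print('peg tips T',T([[251,121],[348,178],[448,236]],188),S([[255,97],[348,139],[448,186]],188))
print('plates',T([[49,217],[118,276],[80,182],[152,241],[111,155],[183,215]],146),S([[48,167],[112,230],[86,145],[148,205],[123,133],[184,189]],146))
o=observe(); w=grab('wrist'); Rt=R.from_quat(np.r_[o['ee_rot'][1:],o['ee_rot'][0]]).as_matrix()
print('cam in tool',Rt.T@(np.array(w['xyz'])-o['eef_pos']),(Rt.T@rot(w)).round(3),Rt.round(3))
```

```text
body top corners [[502.0, -297.0], [526.0, -348.0], [472.0, -372.0], [450.0, -319.0]] [[500.0, -299.0], [529.0, -347.0], [478.0, -369.0], [454.0, -320.0]]
spacer [[526.0, -172.0], [521.0, -218.0], [471.0, -216.0], [476.0, -164.0]] [[527.0, -173.0], [520.0, -221.0], [470.0, -217.0], [476.0, -163.0]]
lid [[410.0, -310.0], [395.0, -356.0], [350.0, -346.0], [362.0, -293.0]] [[411.0, -308.0], [395.0, -356.0], [347.0, -344.0], [358.0, -293.0]]
holder [[529.0, 28.0], [505.0, -52.0], [424.0, -34.0], [441.0, 47.0]] [[531.0, 34.0], [504.0, -54.0], [425.0, -36.0], [442.0, 46.0]]
tape [[402.0, 125.0]] shaker [[678.0, 312.0]] [[685.0, 308.0]]
rack near [[412.0, 336.0], [398.0, 241.0], [559.0, 200.0]] [[409.0, 333.0], [398.0, 241.0], [555.0, 204.0]]
stand base [[696.0, 209.0], [655.0, -217.0], [728.0, -220.0]] [[682.0, 201.0], [656.0, -223.0], [724.0, -220.0]]
rail ends T [[741.0, 191.0], [708.0, -204.0]] [[737.0, 189.0], [711.0, -203.0]]
peg tips T [[649.0, 139.0], [636.0, -2.0], [624.0, -141.0]] [[645.0, 143.0], [636.0, 1.0], [625.0, -140.0]]
plates [[436.0, 310.0], [409.0, 194.0], [494.0, 300.0], [467.0, 180.0], [544.0, 285.0], [515.0, 164.0]] [[439.0, 317.0], [397.0, 175.0], [496.0, 304.0], [452.0, 166.0], [539.0, 279.0], [496.0, 146.0]]
cam in tool [  79.1264271     1.14553615 -178.35480962] [[-0.001  0.962  0.272]
 [ 1.     0.001  0.   ]
 [-0.     0.272 -0.962]] [[-0.938  0.347  0.   ]
 [ 0.347  0.938  0.   ]
 [-0.     0.    -1.   ]]
```

Candidates in the top picture:
- **Body:** wooden (350,287) or black (371,220). I choose the wooden one.
- **Lid:** wooden with rib (332,316) or black (364,258). I choose the wooden one.
- **Spacer:** only one, at (311,264).
- **Plates:** three, in the rack.

I'll confirm the body in a close wrist picture at the hover.

{"api": "step_arm", "payload": {
  "moves": [
    [[80,0.32,-0.97,0,0,0,-0.97],[80,0.32,-0.97,0,0,0,-0.97],[80,0.32,-0.97,0,0,0,-0.97],[80,0.32,-0.97,0,0,0,-0.97],[80,0.32,-0.97,0,0,0,-0.97]]
  ]
}}

```text
clock: 2.45
eef_pos: [232.0, 441.5, 205.5]
ee_rot: [0.0, 0.341, 0.94, 0.0]
contact_force: [0.0, -0.2, 0.2]
width: 0.801
grip_force: 0.0
```

{"api": "step_arm", "payload": {
  "moves": [
    [[80,0.32,-0.97,0,0,0,-0.97],[80,0.32,-0.97,0,0,0,-0.97],[80,0.32,-0.97,0,0,0,-0.97],[80,0.32,-0.97,0,0,0,-0.97],[80,0.32,-0.97,0,0,0,-0.97]]
  ]
}}

```text
clock: 2.95
eef_pos: [264.0, 344.5, 205.6]
ee_rot: [0.0, 0.495, 0.869, 0.0]
contact_force: [0.5, 0.6, -0.3]
width: 0.799
grip_force: 0.0
```

{"api": "step_arm", "payload": {
  "moves": [
    [[80,0.32,-0.97,0,0,0,-0.97],[80,0.32,-0.97,0,0,0,-0.97],[80,0.32,-0.97,0,0,0,0],[80,0.32,-0.97,0,0,0,0],[80,0.32,-0.97,0,0,0,0]]
  ]
}}

```text
clock: 3.45
eef_pos: [296.0, 247.4, 205.7]
ee_rot: [0.0, 0.551, 0.834, 0.0]
contact_force: [0.3, -0.4, 0.5]
width: 0.798
grip_force: 0.0
```

{"api": "step_arm", "payload": {
  "moves": [
    [[80,0.32,-0.97,0,0,0,0],[80,0.32,-0.97,0,0,0,0],[80,0.32,-0.97,0,0,0,0],[80,0.32,-0.97,0,0,0,0],[80,0.32,-0.97,0,0,0,0]]
  ]
}}

```text
clock: 3.95
eef_pos: [328.0, 150.4, 205.7]
ee_rot: [0.0, 0.551, 0.834, 0.0]
contact_force: [-0.0, 0.4, -0.4]
width: 0.8
grip_force: 0.0
```

{"api": "step_arm", "payload": {
  "moves": [
    [[80,0.32,-0.97,0,0,0,0],[80,0.32,-0.97,0,0,0,0],[80,0.32,-0.97,0,0,0,0],[80,0.32,-0.97,0,0,0,0],[80,0.32,-0.97,0,0,0,0]]
  ]
}}

```text
clock: 4.45
eef_pos: [360.0, 53.4, 205.7]
ee_rot: [0.0, 0.551, 0.834, 0.0]
contact_force: [-0.1, 0.9, -0.4]
width: 0.796
grip_force: 0.0
```

{"api": "step_arm", "payload": {
  "moves": [
    [[80,0.32,-0.97,-0.22,0,0,0],[80,0.32,-0.97,-0.22,0,0,0],[80,0.32,-0.97,-0.22,0,0,0],[80,0.32,-0.97,-0.22,0,0,0],[80,0.32,-0.97,-0.22,0,0,0]]
  ]
}}

```text
clock: 4.95
eef_pos: [392.0, -43.6, 183.5]
ee_rot: [0.0, 0.551, 0.834, 0.0]
contact_force: [0.0, -0.0, 0.3]
width: 0.798
grip_force: 0.0
```

{"api": "step_arm", "payload": {
  "moves": [
    [[80,0.32,-0.97,-0.22,0,0,0],[80,0.32,-0.97,-0.22,0,0,0],[80,0.32,-0.97,-0.22,0,0,0],[80,0.32,-0.97,-0.22,0,0,0],[80,0.32,-0.97,-0.22,0,0,0]]
  ]
}}

```text
clock: 5.45
eef_pos: [424.0, -140.7, 161.5]
ee_rot: [0.0, 0.551, 0.834, 0.0]
contact_force: [-0.1, 0.4, 0.0]
width: 0.802
grip_force: 0.0
```

{"api": "step_arm", "payload": {
  "moves": [
    [[80,0.32,-0.97,-0.22,0,0,0],[80,0.32,-0.97,-0.22,0,0,0],[80,0.32,-0.97,-0.22,0,0,0],[80,0.32,-0.97,-0.22,0,0,0],[80,0.32,-0.97,-0.22,0,0,0]]
  ]
}}

```text
clock: 5.95
eef_pos: [456.3, -238.3, 139.2]
ee_rot: [0.0, 0.551, 0.834, 0.0]
contact_force: [1.0, 0.6, 0.2]
width: 0.797
grip_force: 0.0
```

{"api": "step_arm", "payload": {
  "moves": [
    [[80,0.32,-0.97,-0.22,0,0,0],[80,0.32,-0.97,-0.22,0,0,0],[80,0.32,-0.97,-0.22,0,0,0],[80,0.32,-0.97,-0.22,0,0,0],[80,0.32,-0.97,-0.22,0,0,0]]
  ]
}}

```text
clock: 6.45
eef_pos: [488.3, -335.4, 117.0]
ee_rot: [-0.0, 0.551, 0.834, 0.0]
contact_force: [0.1, -0.1, -0.3]
width: 0.798
grip_force: 0.0
```

```bash
cat >> h.py <<'E'
def pose():
    o=observe(); Rt=R.from_quat(np.r_[o['ee_rot'][1:],o['ee_rot'][0]]).as_matrix()
    return o['eef_pos'],np.degrees(np.arctan2(Rt[1,1],Rt[0,1])),Rt,o
def wood(f,lo=(5,70,60),hi=(25,255,255)):
    h=cv2.cvtColor(f['pixels'],cv2.COLOR_RGB2HSV)
    return cv2.morphologyEx(cv2.inRange(h,np.array(lo),np.array(hi)),cv2.MORPH_OPEN,np.ones((3,3)))
def rect(f,z,near,n=56):
    """outline blob nearest to `near` (world xy) at height z -> centre, yaw, size"""
    best=None
    for c in cv2.findContours(wood(f),cv2.RETR_EXTERNAL,cv2.CHAIN_APPROX_NONE)[0]:
        if cv2.contourArea(c)<200: continue
        P=px2w(f,c.reshape(-1,2),z)[:,:2].astype(np.float32)
        (c0,s,a)=cv2.minAreaRect(P); d=np.hypot(*(np.array(c0)-near))
        if best is None or d<best[0]: best=(d,np.round(c0,1),(np.round(s,1)),round(a,1))
    return best
E
python3 - <<'E'
from h import *
p,psi,_,o=pose(); print(p.round(1),psi,o['contact_force'].round(1),o['clock'])
f=grab('wrist','w1.png'); print(rect(f,24,[488,-334]))
E
```

```text
[ 488.3 -335.4  117. ] 23.111015659160937 [ 0.1 -0.1 -0.3] 6.45
(np.float64(3.077095262509293), array([ 489.5, -331.3]), array([55.3, 57.3]), 23.0)
```

View pics/w1.png

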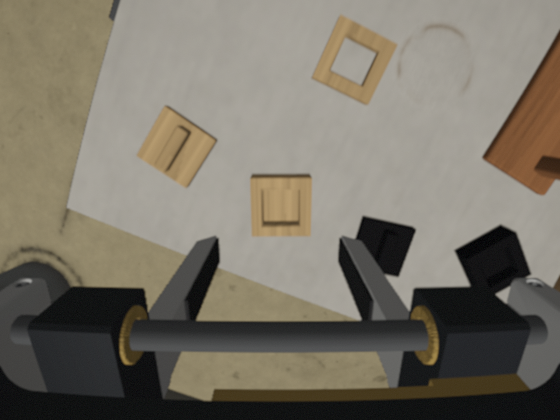

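The wrist view confirms the choice. The wooden body with its square recess is at (281,206), the lid with its rib at (177,147) and the spacer at (354,60). The black look-alikes are at (385,245) and (493,260).

{"api": "step_arm", "payload": {
  "moves": [
    [[80,0.04,0.08,-0.95,0,0,0],[80,0.04,0.08,-0.95,0,0,0],[80,0,0,-0.95,0,0,0],[80,0,0,-0.95,0,0,0],[80,0,0,-0.95,0,0,0]]
  ]
}}

```text
clock: 7.0
eef_pos: [489.5, -330.6, 21.8]
ee_rot: [0.0, 0.551, 0.834, 0.0]
contact_force: [-0.4, 0.6, -0.4]
width: 0.802
grip_force: 0.0
```

{"api": "step_arm", "payload": {
  "moves": [
    [[80,0,0,-0.8,0,0,0],[50,0,0,0,0,0,0],[50,0,0,0,0,0,0],[50,0,0,0,0,0,0],[50,0,0,0,0,0,0]]
  ],
  "grip_force": 20
}}

```text
clock: 7.5
eef_pos: [489.9, -331.0, 7.4]
ee_rot: [0.001, 0.551, 0.834, -0.0]
contact_force: [0.9, -0.2, -0.7]
width: 0.597
grip_force: 20.0
```

{"api": "step_arm", "payload": {
  "moves": [
    [[50,0,0,0.8,0,0,0],[50,0,0,1,0,0,0],[50,0,0,1,0,0,0],[50,0,0,1,0,0,0],[50,0,0,1,0,0,0]]
  ]
}}

```text
clock: 8.0
eef_pos: [489.4, -330.6, 104.0]
ee_rot: [0.001, 0.551, 0.834, -0.0]
contact_force: [1.0, 0.3, -0.7]
width: 0.594
grip_force: 20.0
```

{"api": "step_arm", "payload": {
  "moves": [
    [[50,-0.05,0.96,0,0,0,-0.64],[50,-0.05,0.96,0,0,0,-0.64],[50,-0.05,0.96,0,0,0,-0.64],[50,-0.05,0.96,0,0,0,-0.64],[50,-0.05,0.96,0,0,0,-0.64]]
  ]
}}

```text
clock: 8.5
eef_pos: [484.4, -233.9, 103.2]
ee_rot: [0.001, 0.641, 0.767, 0.0]
contact_force: [-0.3, -0.0, -1.2]
width: 0.593
grip_force: 20.0
```

{"api": "step_arm", "payload": {
  "moves": [
    [[50,-0.05,0.96,0,0,0,-0.64],[50,-0.05,0.96,0,0,0,-0.64],[50,-0.05,0.96,0,0,0,-0.64],[50,-0.05,0.96,0,0,0,-0.64],[50,-0.05,0.96,0,0,0,-0.64]]
  ]
}}

```text
clock: 9.0
eef_pos: [479.4, -137.9, 103.2]
ee_rot: [0.001, 0.723, 0.691, 0.0]
contact_force: [-0.6, -0.3, -1.2]
width: 0.596
grip_force: 20.0
```

{"api": "step_arm", "payload": {
  "moves": [
    [[50,-0.05,0.96,0,0,0,-0.64],[50,-0.05,0.96,0,0,0,-0.64],[50,-0.05,0.96,0,0,0,-0.64],[50,-0.05,0.96,0,0,0,-0.64],[50,0,0,0,0,0,0]]
  ]
}}

```text
clock: 9.5
eef_pos: [474.9, -59.9, 103.1]
ee_rot: [-0.0, 0.78, 0.625, 0.0]
contact_force: [0.4, -0.3, -0.7]
width: 0.595
grip_force: 20.0
```

Run:
```python
from h import *
p,psi,_,o=pose(); print(p.round(1),psi,o['clock'])
f=grab('wrist','w2.png')
for yaw in (-13,):
    c,s=np.cos(np.radians(yaw)),np.sin(np.radians(yaw)); M=np.array([[c,-s],[s,c]])
    Q=np.array([[-44,-44],[44,-44],[44,44],[-44,44]])@M.T+[475,-3]
    print(w2px(f,np.c_[Q,[6]*4]).round())
a=f['pixels'][:,:,::-1][0:300,130:430]; cv2.imwrite('pics/w2c.png',cv2.resize(a,None,fx=2,fy=2,interpolation=2))
```

```text
[474.9 -59.9 103.1] -12.607007590514485 9.5
[[217. 196.]
 [312. 197.]
 [316.  97.]
 [213.  97.]]
```

View pics/w2c.png

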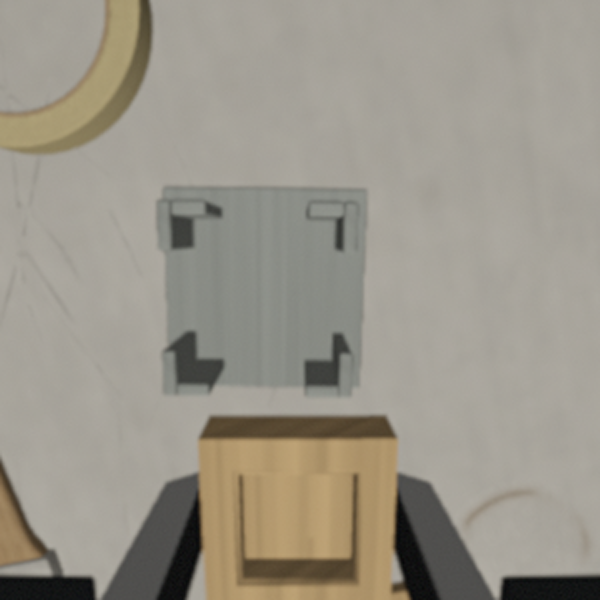

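Run:
```python
from h import *
f=grab('wrist')
W=lambda p,z: px2w(f,np.array(p,float)/2+[130,0],z)[:,:2]
B=W([[163,188],[366,188],[360.5,387]],6); print(B.round(1), 'centre',((B[0]+B[2])/2).round(1),
 'sides',np.linalg.norm(np.diff(B,axis=0),axis=1), 'yaw',np.degrees(np.arctan2(*(B[1]-B[0])[::-1])),np.degrees(np.arctan2(*(B[1]-B[2])[::-1]))-90)
G=W([[158,199],[163,395],[352,396],[359,201]],58); print('guides',G.round(1),G.mean(0).round(1))
T=W([[200,437],[396,437]],121); print('body front top',T.round(1),T.mean(0),np.linalg.norm(T[1]-T[0]))
d=np.radians(pose()[1]+90); ctr=T.mean(0)-28*np.array([np.cos(d),np.sin(d)]); print('body ctr',ctr, 'tcp',pose()[0])
```

```text
[[442.   50.6]
 [526.5  31.4]
 [507.3 -53.7]] centre [474.7  -1.6] sides [86.6634444  87.28912556] yaw -12.807295009339574 -12.749896911828628
guides [[449.   41.2]
 [431.6 -27. ]
 [500.8 -43. ]
 [517.   25. ]] [474.6  -1. ]
body front top [[455.6 -28.2]
 [508.2 -40. ]] [481.91869619 -34.13859517] 53.91763014869985
body ctr [475.80193688 -61.4623075 ] tcp [475.65394753 -61.92418126 103.06220345]
```

{"api": "step_arm", "payload": {
  "moves": [
    [[50,-0.04,0.76,0,0,0,0],[50,0,0.76,0,0,0,0],[50,0,0.75,0,0,0,0],[50,0,0.75,0,0,0,0],[50,0,0,0,0,0,0]]
  ]
}}

```text
clock: 10.1
eef_pos: [474.8, -1.2, 102.7]
ee_rot: [0.0, 0.781, 0.625, 0.0]
contact_force: [-0.9, -1.1, -0.6]
width: 0.593
grip_force: 20.0
```

{"api": "step_arm", "payload": {
  "moves": [
    [[50,0,0,-0.9,0,0,0],[50,0,0,-0.9,0,0,0],[50,0,0,-0.6,0,0,0],[50,0,0,-0.6,0,0,0],[50,0,0,-0.6,0,0,0]]
  ]
}}

```text
clock: 10.6
eef_pos: [474.9, -2.5, 31.1]
ee_rot: [0.0, 0.781, 0.624, 0.0]
contact_force: [-0.7, 2.4, 3.1]
width: 0.595
grip_force: 20.0
```

{"api": "step_arm", "payload": {
  "moves": [
    [[50,0,0,-0.5,0,0,0],[50,0,0,-0.35,0,0,0],[50,0,0,0,0,0,0]]
  ]
}}

```text
clock: 10.9
eef_pos: [474.9, -2.6, 14.7]
ee_rot: [0.001, 0.781, 0.624, -0.0]
contact_force: [-2.6, 0.3, 12.3]
width: 0.597
grip_force: 20.0
```

{"api": "step_arm", "payload": {
  "moves": [
    [[80,0,0,0,0,0,0],[80,0,0,0,0,0,0],[80,0,0,1,0,0,0],[80,0,0,1,0,0,0],[80,0,0,1,0,0,0]]
  ]
}}

```text
clock: 11.4
eef_pos: [474.6, -1.9, 73.8]
ee_rot: [0.0, 0.781, 0.624, -0.0]
contact_force: [-0.0, -0.3, -0.8]
width: 0.798
grip_force: 0.0
```

{"api": "step_arm", "payload": {
  "moves": [
    [[80,0.11,-0.95,0.9,0,0,0.32],[80,0.11,-0.95,0.9,0,0,0.32],[80,0.11,-0.95,0,0,0,0.32],[80,0.11,-0.95,0,0,0,0.32],[80,0.11,-0.95,0,0,0,0.32]]
  ]
}}

```text
clock: 11.9
eef_pos: [485.8, -97.7, 109.4]
ee_rot: [0.0, 0.745, 0.667, -0.0]
contact_force: [1.1, -0.5, 0.3]
width: 0.804
grip_force: 0.0
```

{"api": "step_arm", "payload": {
  "moves": [
    [[80,0.11,-0.95,0,0,0,0],[80,0.11,-0.95,0,0,0,0],[80,0.11,-0.95,0,0,0,0],[80,0.11,-0.95,0,0,0,0],[80,0.11,-0.95,0,0,0,0]]
  ]
}}

```text
clock: 12.4
eef_pos: [496.5, -192.8, 109.1]
ee_rot: [0.0, 0.745, 0.667, -0.0]
contact_force: [-0.2, -0.3, 0.1]
width: 0.8
grip_force: 0.0
```

Run:
```python
from h import *
p,psi,_,o=pose(); print(p.round(1),psi,o['clock'])
f=grab('wrist','w3.png'); print(rect(f,10,[498,-193])); print('lid',rect(f,10,[379,-326]))
t=grab('top','t3.png'); print('top spacer',rect(t,10,[498,-193])[1:],'body',rect(t,30,[475,-2])[1:],'lid',rect(t,10,[379,-326])[1:])
```

```text
[ 496.5 -192.8  109.1] -6.335046331280162 12.4
(np.float64(5.161595765339386), array([ 498.3, -187.8]), array([56., 55.]), 88.7)
lid (np.float64(61.25998996525246), array([ 317.9, -321.6]), array([84. , 25.7]), 68.7)
top spacer (array([ 377.9, -322.2]), array([54.7, 55.1]), 77.9) body (array([311.5, -45.9]), array([ 26.5, 116.4]), 0.6) lid (array([ 377.9, -322.2]), array([54.7, 55.1]), 77.9)
```

{"api": "step_arm", "payload": {
  "moves": [
    [[80,0.09,0.25,-0.9,0,0,0.65],[80,0,0,-0.9,0,0,0.6],[80,0,0,-0.9,0,0,0],[80,0,0,-0.9,0,0,0],[80,0,0,-0.9,0,0,0]]
  ]
}}

```text
clock: 13.0
eef_pos: [498.0, -185.5, 18.7]
ee_rot: [-0.0, 0.715, 0.699, 0.0]
contact_force: [-0.5, -0.2, -0.3]
width: 0.796
grip_force: 0.0
```

{"api": "step_arm", "payload": {
  "moves": [
    [[80,0,0,-0.78,0,0,0],[50,0,0,0,0,0,0],[50,0,0,0,0,0,0],[50,0,0,0,0,0,0],[50,0,0,0,0,0,0]]
  ],
  "grip_force": 20
}}

```text
clock: 13.5
eef_pos: [499.0, -186.6, 4.8]
ee_rot: [0.001, 0.715, 0.699, 0.0]
contact_force: [-1.0, 0.7, -0.5]
width: 0.593
grip_force: 20.0
```

{"api": "step_arm", "payload": {
  "moves": [
    [[50,0,0,0.8,0,0,0],[50,0,0,1,0,0,0],[50,0,0,1,0,0,0],[50,0,0,1,0,0,0],[50,0,0,1,0,0,0]]
  ]
}}

```text
clock: 14.0
eef_pos: [498.5, -186.4, 101.5]
ee_rot: [0.001, 0.715, 0.699, 0.0]
contact_force: [0.2, -0.6, -0.3]
width: 0.588
grip_force: 20.0
```

{"api": "step_arm", "payload": {
  "moves": [
    [[50,-0.16,0.9,0,0,0,-0.96],[50,-0.16,0.9,0,0,0,-0.96],[50,-0.16,0.9,0,0,0,-0.96],[50,-0.16,0.9,0,0,0,0],[50,-0.17,0.9,0,0,0,0]]
  ]
}}

```text
clock: 14.5
eef_pos: [482.2, -95.8, 100.6]
ee_rot: [0.001, 0.782, 0.623, 0.0]
contact_force: [0.6, -0.2, 0.7]
width: 0.592
grip_force: 20.0
```

{"api": "step_arm", "payload": {
  "moves": [
    [[50,-0.17,0.9,0,0,0,0],[50,-0.17,0.87,0,0,0,0],[50,0,0,0,0,0,0]]
  ]
}}

```text
clock: 14.8
eef_pos: [474.7, -59.4, 100.5]
ee_rot: [-0.0, 0.781, 0.624, 0.0]
contact_force: [-0.4, 0.1, -0.4]
width: 0.591
grip_force: 20.0
```

Run:
```python
from h import *
p,psi,_,o=pose(); print(p.round(1),psi,o['clock'])
f=grab('wrist','w4.png')
print('body',rect(f,30,[475,-2])); print('spacer',rect(f,p[2]+6,p[:2]))
a=f['pixels'][:,:,::-1][60:335,130:430]; cv2.imwrite('pics/w4c.png',cv2.resize(a,None,fx=2.15,fy=2.15,interpolation=2))
```

```text
[474.7 -59.4 100.5] -12.727741735463674 14.8
body (np.float64(3.0361919381981783), array([473. ,  -4.3]), array([59.4, 64.8]), 77.0)
spacer (np.float64(0.1944403260386781), array([474.9, -59.4]), array([56.9, 56.6]), 77.2)
```

View pics/w4c.png

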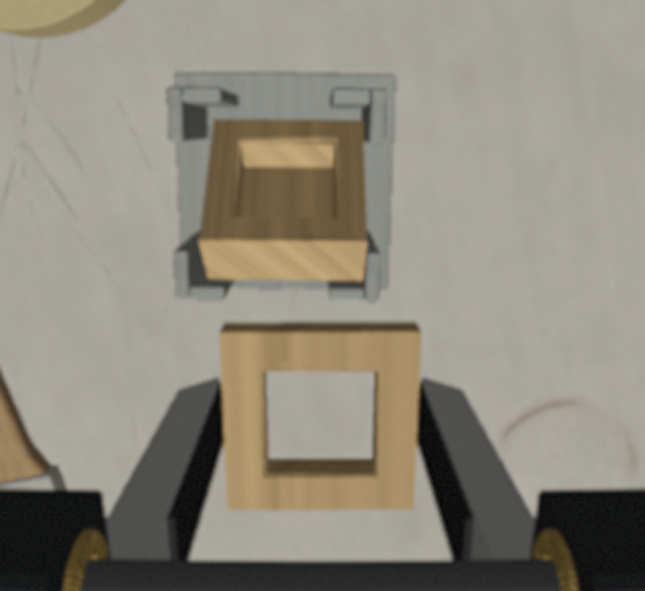

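The held spacer sits squarely in the fingers. The body in the holder is tilted, though: its near top edge is raised, at crop rows 240–280. I'll fit its pose, park the spacer and reseat the body.

```bash
cat >> h.py <<'E'
def pnp(f,obj,uv,guess_w=None):
    o=np.array(obj,float); uv=np.array(uv,float)
    ok,r,t=cv2.solvePnP(o,uv,np.array(f['intrinsics'],float),np.array(f['distortion'],float),flags=cv2.SOLVEPNP_SQPNP)
    ok,r,t=cv2.solvePnP(o,uv,np.array(f['intrinsics'],float),np.array(f['distortion'],float),r,t,True)
    F=np.diag([1.,-1,-1]); Rw=rot(f)@F@cv2.Rodrigues(r)[0]; Tw=rot(f)@F@t.ravel()+np.array(f['xyz'],float)
    e=cv2.projectPoints(o,r,t,np.array(f['intrinsics'],float),np.array(f['distortion'],float))[0].reshape(-1,2)-uv
    return Rw,Tw,np.abs(e).max()
E
python3 - <<'E'
from h import *
f=grab('wrist')
C=lambda p:np.array(p,float)/2.15+[130,60]
h=28
Rw,Tw,e=pnp(f,[[-h,h,24],[h,h,24],[-h,-h,24],[h,-h,24],[-h,-h,0],[h,-h,0]],C([[213,121],[363,121],[199,240],[366,240],[207,280],[364,280]]))
print(Rw.round(2),Tw.round(1),e); 
for c in [[-h,-h,0],[h,-h,0],[h,h,0],[-h,h,0],[0,0,0],[0,-h,24],[0,h,24]]: print(c,(Rw@c+Tw).round(1))
# holder
G=[(172,88),(391,73),(176,73)]
s=44
k=[[-s,s,6],[s,s,6],[s,-s,6]]; uv=[(176,73),(396,74),(388,289)]
print('base',px2w(f,C(uv),6).round(1)[:,:2])
E
```

```text
[[ 0.97  0.16  0.16]
 [-0.22  0.67  0.71]
 [ 0.01 -0.73  0.69]] [474.2 -12.8  25.7] 0.6470923640940214
[-28, -28, 0] [442.4 -25.3  45.8]
[28, -28, 0] [497.  -37.8  46.3]
[28, 28, 0] [ 5.059e+02 -4.000e-01  5.500e+00]
[-28, 28, 0] [451.3  12.1   5.1]
[0, 0, 0] [474.2 -12.8  25.7]
[0, -28, 24] [473.5 -14.5  62.5]
[0, 28, 24] [482.4  22.9  21.8]
base [[443.2  51. ]
 [527.4  31.2]
 [507.2 -53.5]]
```

{"api": "step_arm", "payload": {
  "moves": [
    [[50,0,-1,0,0,0,0],[50,0,-1,0,0,0,0],[50,0,-1,0,0,0,0],[50,0,-1,0,0,0,0],[50,0,-1,-0.5,0,0,0]]
  ]
}}

```text
clock: 15.4
eef_pos: [476.7, -163.7, 91.1]
ee_rot: [0.002, 0.782, 0.623, 0.001]
contact_force: [-0.4, 0.6, 0.4]
width: 0.591
grip_force: 20.0
```

{"api": "step_arm", "payload": {
  "moves": [
    [[50,0,-1,-0.7,0,0,0],[50,0,-1,-0.9,0,0,0],[50,0,0,-0.9,0,0,0],[50,0,0,-0.9,0,0,0],[50,0,0,-0.8,0,0,0]]
  ]
}}

```text
clock: 15.9
eef_pos: [475.5, -202.7, 5.2]
ee_rot: [0.0, 0.782, 0.623, -0.0]
contact_force: [0.3, 0.7, 0.7]
width: 0.592
grip_force: 20.0
```

{"api": "step_arm", "payload": {
  "moves": [
    [[75,0,0,0,0,0,0],[75,0,0,0,0,0,0],[75,0,0,1,0,0,0],[75,0,0.2,1,0,0,0],[75,0,0.9,1,0,0,0]]
  ]
}}

```text
clock: 16.4
eef_pos: [476.4, -180.7, 67.8]
ee_rot: [0.002, 0.782, 0.623, 0.0]
contact_force: [0.4, 0.5, -0.4]
width: 0.75
grip_force: 0.0
```

{"api": "step_arm", "payload": {
  "moves": [
    [[75,0,0.98,1,0,0,0],[75,0,0.98,0.5,0,0,0],[75,0,0.98,0,0,0,0],[75,0,0.98,0,0,0,0],[75,0,0.98,0,0,0,0]]
  ]
}}

```text
clock: 16.9
eef_pos: [476.0, -80.7, 97.5]
ee_rot: [0.001, 0.782, 0.623, 0.001]
contact_force: [0.2, 0.8, -0.5]
width: 0.751
grip_force: 0.0
```

{"api": "step_arm", "payload": {
  "moves": [
    [[75,0,0.98,0,0,0,0],[75,0,0.98,0,0,0,0],[75,0,0.98,0,0,0,0],[75,0,0.95,0,0,0,0],[75,0,0,0,0,0,0]]
  ]
}}

```text
clock: 17.4
eef_pos: [475.7, -1.8, 97.1]
ee_rot: [0.001, 0.781, 0.625, 0.001]
contact_force: [0.5, -1.8, -1.0]
width: 0.754
grip_force: 0.0
```

{"api": "step_arm", "payload": {
  "moves": [
    [[75,0,0,-0.9,0,0,0],[75,0,0,-0.9,0,0,0],[75,0,0,-0.9,0,0,0],[75,0,0,-0.8,0,0,0],[75,0,0,-0.55,0,0,0]]
  ]
}}

```text
clock: 17.9
eef_pos: [475.5, -4.1, 14.6]
ee_rot: [0.0, 0.782, 0.623, -0.0]
contact_force: [0.4, 0.6, -0.4]
width: 0.752
grip_force: 0.0
```

{"api": "step_arm", "payload": {
  "moves": [
    [[45,0,0,0,0,0,0],[45,0,0,0,0,0,0],[45,0,0,0,0,0,0],[45,0,0,0,0,0,0]]
  ],
  "grip_force": 35
}}

```text
clock: 18.3
eef_pos: [474.9, -3.2, 15.3]
ee_rot: [-0.0, 0.782, 0.624, -0.0]
contact_force: [-2.8, 0.6, 0.4]
width: 0.591
grip_force: 35.0
```

{"api": "step_arm", "payload": {
  "moves": [
    [[45,0,0,0.5,0,0,0],[45,0,0,0.8,0,0,0],[45,0,0,0.9,0,0,0],[45,0,0,0.9,0,0,0],[45,0,0,0.9,0,0,0]]
  ]
}}

```text
clock: 18.8
eef_pos: [476.4, -3.3, 96.9]
ee_rot: [0.001, 0.782, 0.624, 0.001]
contact_force: [0.3, -0.5, -1.5]
width: 0.594
grip_force: 35.0
```

{"api": "step_arm", "payload": {
  "moves": [
    [[45,0,-0.95,0,0,0,0],[45,0,-0.95,0,0,0,0],[45,0,-0.95,0,0,0,0],[45,0,-0.95,0,0,0,0],[45,0,-0.95,0,0,0,0]]
  ]
}}

```text
clock: 19.3
eef_pos: [476.4, -99.3, 96.3]
ee_rot: [0.001, 0.782, 0.624, 0.001]
contact_force: [-0.2, -0.4, -1.4]
width: 0.593
grip_force: 35.0
```

Run:
```python
from h import *
p,psi,_,o=pose(); print(p.round(1),psi,o['clock'],o['width'])
f=grab('wrist','w5.png')
a=f['pixels'][:,:,::-1][60:335,130:430]; cv2.imwrite('pics/w5c.png',a)
```

```text
[476.4 -99.3  96.3] -12.824678369236546 19.3 0.5928404073357137
```

View pics/w5c.png

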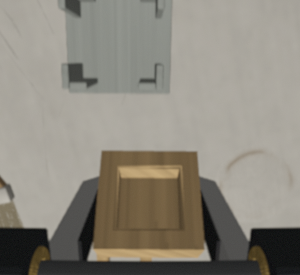

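{"api": "step_arm", "payload": {
  "moves": [
    [[45,0,0,-0.9,0,0,0],[45,0,0,-0.9,0,0,0],[45,0,0,-0.9,0,0,0],[45,0,0,-0.8,0,0,0],[45,0,0,-0.6,0,0,0]]
  ]
}}

```text
clock: 19.85
eef_pos: [476.1, -98.1, 13.0]
ee_rot: [0.001, 0.782, 0.624, 0.001]
contact_force: [-0.0, 0.6, -1.1]
width: 0.596
grip_force: 35.0
```

{"api": "step_arm", "payload": {
  "moves": [
    [[80,0,0,0,0,0,0],[80,0,0,0,0,0,0],[80,0,0,0,0,0,0],[80,0,0,1,0,0,0],[80,0,-0.3,1,0,0,0]]
  ]
}}

```text
clock: 20.35
eef_pos: [475.3, -103.8, 53.9]
ee_rot: [-0.0, 0.782, 0.624, 0.0]
contact_force: [-0.1, -0.4, -0.1]
width: 0.801
grip_force: 0.0
```

{"api": "step_arm", "payload": {
  "moves": [
    [[80,0,-0.5,1,0,0,0],[80,0,-0.2,1,0,0,0],[80,0,0,0.8,0,0,0],[80,0,0,0,0,0,0]]
  ]
}}

```text
clock: 20.75
eef_pos: [477.6, -119.1, 111.9]
ee_rot: [0.003, 0.782, 0.623, 0.002]
contact_force: [-0.3, 0.4, 0.3]
width: 0.803
grip_force: 0.0
```

Run:
```python
from h import *
p,psi,_,o=pose(); print(p.round(1),psi,o['clock'],o['width'])
f=grab('wrist','w6.png'); print('body',rect(f,24,[478,-115])); print('spacer',rect(f,10,[475,-202]))
a=f['pixels'][:,:,::-1]; cv2.imwrite('pics/w6c.png',a)
```

```text
[ 477.6 -119.1  111.9] -12.860923947799703 20.75 0.8026458297496923
body (np.float64(7.209515744732727), array([ 471.4, -112. ]), array([58., 55.]), 76.3)
spacer (np.float64(49.27886418817204), array([ 426.1, -208. ]), array([59. , 54.9]), 76.9)
```

View pics/w6c.png

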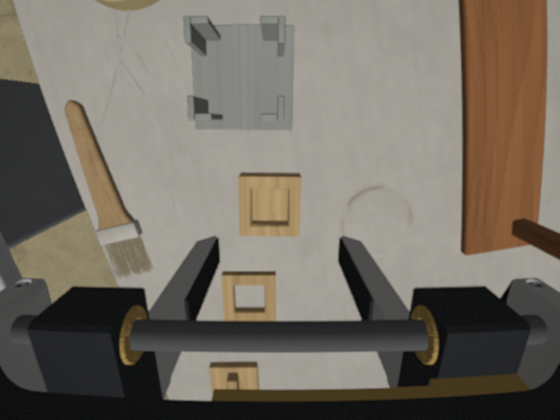

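The body is flat again at (269,205), recess up. The spacer has been knocked about 5 cm aside to (250,293), and the lid is at (234,378). I'll write an edge-fit that measures body and holder precisely.

```bash
cat >> h.py <<'E'
from scipy.optimize import minimize
def seg(a,b,n=40): return np.linspace(a,b,n)
def sq(h,z): c=[[-h,-h,z],[h,-h,z],[h,h,z],[-h,h,z]]; return np.vstack([seg(c[i],c[(i+1)%4]) for i in range(4)])
def holder_wire():
    w=[sq(44,6)]
    for sx in (1,-1):
        for sy in (1,-1):
            L=[[18,35.5],[35.5,35.5],[35.5,18],[30.5,18],[30.5,30.5],[18,30.5],[18,35.5]]
            w+=[seg([sx*a[0],sy*a[1],58],[sx*b[0],sy*b[1],58],15) for a,b in zip(L,L[1:])]
    return np.vstack(w)
WIRE={'holder':holder_wire(),'body':np.vstack([sq(28,24),sq(17,24)]),'spacer':np.vstack([sq(28,10),sq(16,10)]),'lid':np.vstack([sq(28,10)])}
def fit(f,name,x,y,yaw,z=0,span=8):
    g=cv2.cvtColor(f['pixels'],cv2.COLOR_RGB2GRAY)
    D=cv2.distanceTransform(255-cv2.Canny(g,30,80),cv2.DIST_L2,5); W=WIRE[name]
    def cost(v):
        c,s=np.cos(v[2]),np.sin(v[2]); P=np.c_[v[0]+c*W[:,0]-s*W[:,1],v[1]+s*W[:,0]+c*W[:,1],W[:,2]+z]
        u=w2px(f,P).astype(np.float32)
        d=cv2.remap(D,u[:,0].reshape(-1,1),u[:,1].reshape(-1,1),cv2.INTER_LINEAR,borderMode=cv2.BORDER_CONSTANT,borderValue=5)
        return np.minimum(d,5).mean()
    v0=min(([x+i,y+j,np.radians(yaw+k)] for i in np.arange(-span,span+1,2) for j in np.arange(-span,span+1,2) for k in (-4,-2,0,2,4)),key=cost)
    r=minimize(cost,v0,method='Nelder-Mead',options=dict(initial_simplex=[v0,[v0[0]+2,v0[1],v0[2]],[v0[0],v0[1]+2,v0[2]],[v0[0],v0[1],v0[2]+.03]]))
    return r.x[:2].round(1),round(np.degrees(r.x[2]),1),round(r.fun,2)
E
python3 - <<'E'
from h import *
f=grab('wrist'); p,psi,_,o=pose(); print(p.round(1),psi)
print('body',fit(f,'body',471.4,-113,-13.5)); print('spacer',fit(f,'spacer',426,-208,-13)); print('holder',fit(f,'holder',474.7,-1.3,-12.8))
E
```

```text
[ 475.6 -118.2  109.4] -12.846952538705409
body (array([ 470.2, -113.5]), np.float64(-14.1), np.float64(2.59))
spacer (array([ 425.7, -209.8]), np.float64(-13.0), np.float64(0.53))
holder (array([4.738e+02, 2.000e-01]), np.float64(-13.1), np.float64(0.56))
```

Run:
```python
from h import *
f=grab('wrist'); p,psi,_,o=pose(); print(p.round(1),psi)
WIRE['b2']=sq(28,24); WIRE['b3']=sq(17,24)
for n in ('b2','b3','body'):
  for z in (-4,0,4): print(n,z,fit(f,n,471.4,-113,-13.5,z))
a=f['pixels'][:,:,::-1][155:255,220:320]; g=cv2.Canny(cv2.cvtColor(a,cv2.COLOR_BGR2GRAY),30,80)
cv2.imwrite('pics/w7c.png',cv2.resize(np.hstack([a,cv2.cvtColor(g,cv2.COLOR_GRAY2BGR)]),None,fx=4,fy=4,interpolation=0))
```

```text
[ 475.  -118.   108.7] -12.84387341453917
b2 -4 (array([ 480.3, -116.6]), np.float64(-14.4), np.float64(3.11))
b2 0 (array([ 461.9, -107.5]), np.float64(-13.0), np.float64(3.08))
b2 4 (array([ 461.8, -106.9]), np.float64(-14.0), np.float64(3.13))
b3 -4 (array([ 469.5, -115.5]), np.float64(-13.0), np.float64(1.18))
b3 0 (array([ 469.9, -114.1]), np.float64(-12.9), np.float64(1.13))
b3 4 (array([ 471.7, -113. ]), np.float64(-12.9), np.float64(1.18))
body -4 (array([ 472.8, -111.2]), np.float64(-13.2), np.float64(2.54))
body 0 (array([ 471.6, -114.3]), np.float64(-12.8), np.float64(2.57))
body 4 (array([ 470.6, -112.7]), np.float64(-14.0), np.float64(2.51))
```

View pics/w7c.png

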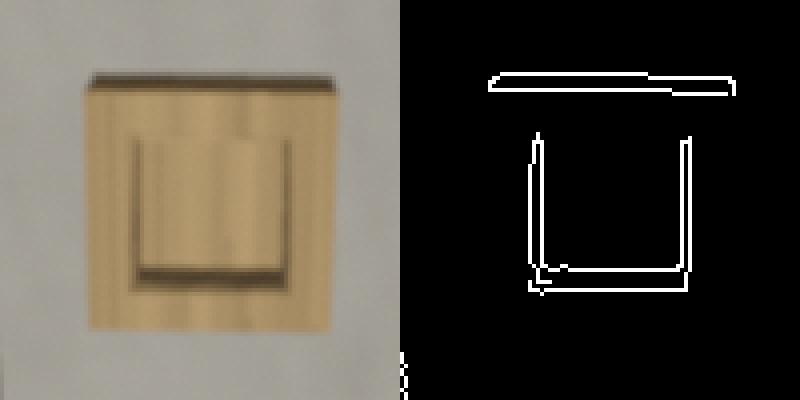

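The crop shows the body flat, its top face spanning about (241,178) to (303,237). Canny misses its outer edge in grey, so I'll add the saturation channel.

```bash
python3 - <<'E'
s=open('h.py').read()
s=s.replace("255-cv2.Canny(g,30,80)","255-(cv2.Canny(g,30,80)|cv2.Canny(cv2.cvtColor(f['pixels'],cv2.COLOR_RGB2HSV)[:,:,1],40,100))")
open('h.py','w').write(s)
E
python3 - <<'E'
from h import *
f=grab('wrist'); p,psi,_,o=pose(); print(p.round(1),psi)
print('body',fit(f,'body',471.4,-113,-13.5)); print('holder',fit(f,'holder',474.7,-1.3,-12.8))
C=px2w(f,[[241.3,178],[304.5,178],[302.9,237.6],[242.3,237.6]],24)[:,:2]; print(C.round(1),C.mean(0))
E
```

```text
[ 474.8 -117.8  108.3] -12.839062649444998
body (array([ 471.4, -113.7]), np.float64(-14.3), np.float64(0.94))
holder (array([4.738e+02, 2.000e-01]), np.float64(-13.4), np.float64(0.72))
[[ 450.6  -80.4]
 [ 504.1  -92.7]
 [ 491.5 -146.7]
 [ 437.3 -134.3]] [ 470.85629545 -113.51794035]
```

{"api": "step_arm", "payload": {
  "moves": [
    [[80,-0.18,0.2,-0.9,0,0,-0.25],[80,0,0,-0.9,0,0,0],[80,0,0,-0.9,0,0,0],[80,0,0,-0.9,0,0,0],[80,0,0,-0.9,0,0,0]]
  ]
}}

```text
clock: 21.45
eef_pos: [471.0, -113.7, 17.3]
ee_rot: [-0.001, 0.787, 0.617, -0.0]
contact_force: [0.6, -0.5, -0.6]
width: 0.795
grip_force: 0.0
```

{"api": "step_arm", "payload": {
  "moves": [
    [[80,0,0,-0.65,0,0,0],[80,0,0,0,0,0,0],[50,0,0,0,0,0,0],[50,0,0,0,0,0,0],[50,0,0,0,0,0,0]]
  ],
  "grip_force": 35
}}

```text
clock: 21.95
eef_pos: [472.2, -114.3, 6.5]
ee_rot: [0.001, 0.787, 0.617, 0.0]
contact_force: [0.0, 0.5, -0.5]
width: 0.594
grip_force: 35.0
```

{"api": "step_arm", "payload": {
  "moves": [
    [[50,0,0,0,0,0,0],[50,0,0,0.8,0,0,0],[50,0,0,0.8,0,0,0],[50,0,0,0.8,0,0,0],[50,0,0,0.8,0,0,0]]
  ]
}}

```text
clock: 22.45
eef_pos: [471.7, -114.2, 70.8]
ee_rot: [0.0, 0.787, 0.617, 0.0]
contact_force: [-0.3, -0.1, -1.2]
width: 0.591
grip_force: 35.0
```

{"api": "step_arm", "payload": {
  "moves": [
    [[50,0,0,0.8,0,0,0.1],[50,0.1,0.6,0,0,0,0.1],[50,0,0.6,0,0,0,0],[50,0,0.6,0,0,0,0],[50,0,0.6,0,0,0,0]]
  ]
}}

```text
clock: 22.95
eef_pos: [472.9, -64.5, 85.0]
ee_rot: [-0.001, 0.783, 0.622, -0.001]
contact_force: [0.0, -0.0, -1.4]
width: 0.594
grip_force: 35.0
```

Run:
```python
from h import *
grab('wrist')
f=grab('wrist'); p,psi,_,o=pose(); print(p.round(1),psi,o['clock'])
for d in (16,20): print('body',fit(f,'body',p[0],p[1],psi,p[2]-4,4)) if d==16 else None
print('holder',fit(f,'holder',473.8,0.2,-13.2,0,4))
```

```text
[472.9 -64.1  85.2] -12.917500029820385 23.05
body (array([473.2, -61.7]), np.float64(-13.0), np.float64(1.18))
holder (array([4.736e+02, 3.000e-01]), np.float64(-13.7), np.float64(0.73))
```

{"api": "step_arm", "payload": {
  "moves": [
    [[50,0.05,0.8,0,0,0,-0.1],[50,0,0.8,0,0,0,0],[50,0,0.8,0,0,0,0],[50,0,0.75,0,0,0,0],[50,0,0,0,0,0,0]]
  ]
}}

```text
clock: 23.55
eef_pos: [474.4, -1.9, 85.5]
ee_rot: [-0.0, 0.784, 0.62, -0.0]
contact_force: [0.1, -0.2, -0.6]
width: 0.592
grip_force: 35.0
```

{"api": "step_arm", "payload": {
  "moves": [
    [[50,0,0,-0.5,0,0,0],[50,0,0,-0.5,0,0,0],[50,0,0,-0.5,0,0,0],[50,0,0,-0.5,0,0,0],[50,0,0,0,0,0,0]]
  ]
}}

```text
clock: 24.05
eef_pos: [475.0, -2.8, 45.6]
ee_rot: [-0.001, 0.786, 0.619, 0.001]
contact_force: [-0.1, 4.6, 5.4]
width: 0.592
grip_force: 35.0
```

{"api": "step_arm", "payload": {
  "moves": [
    [[50,0,0,0.6,0,0,0],[50,0,0,0.6,0,0,0],[50,0,0.13,0,0,0,0],[50,0,0,0,0,0,0]]
  ]
}}

```text
clock: 24.45
eef_pos: [474.4, -0.8, 69.1]
ee_rot: [-0.0, 0.785, 0.619, -0.0]
contact_force: [0.4, -0.3, -1.1]
width: 0.596
grip_force: 35.0
```

Run:
```python
from h import *
p,psi,_,o=pose(); print(p.round(1),psi,o['clock'],o['contact_force'])
f=grab('wrist','w8.png')
print('holder',fit(f,'holder',473.8,0.2,-13.2,0,4))
a=f['pixels'][:,:,::-1][110:310,150:400]; cv2.imwrite('pics/w8c.png',cv2.resize(a,None,fx=3,fy=3,interpolation=2))
```

```text
[474.4  -0.8  69.1] -13.481891449835533 24.45 [ 0.38751241 -0.34452388 -1.12460035]
holder (array([473.9,   0.7]), np.float64(-13.2), np.float64(1.59))
```

View pics/w8c.png

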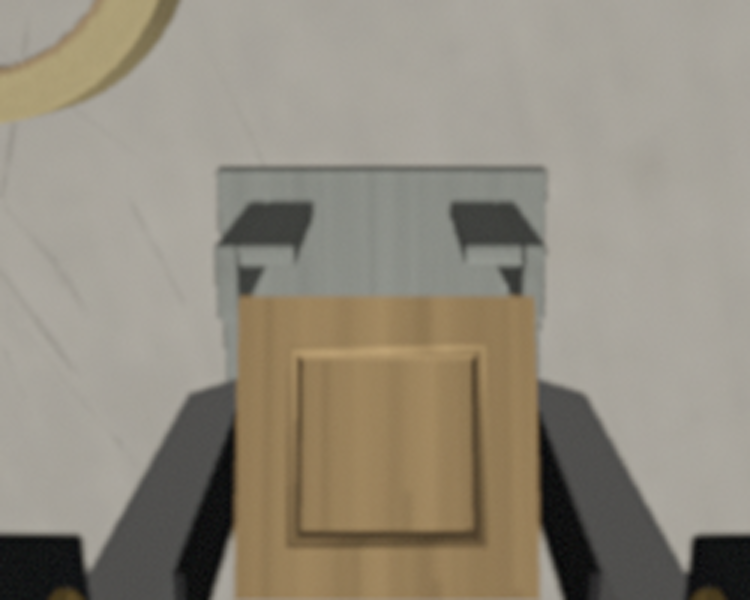

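The body hangs between the fingers. Its front top edge is at crop row 296 and the far guides' inner edges are near row 264.

Run:
```python
from h import *
f=grab('wrist'); C=lambda p:np.array(p,float)/3+[150,110]
h=28;r=17
Rw,Tw,e=pnp(f,[[-h,h,24],[h,h,24],[-r,r,24],[r,r,24],[r,-r,24],[-r,-r,24]],C([[238,296],[533,296],[292,347],[485,347],[488,546],[288,546]]))
print(Rw.round(2),Tw.round(1),e,'front bottom',(Rw@[0,h,0]+Tw).round(1),'back bottom',(Rw@[0,-h,0]+Tw).round(1),pose()[0])
print('guide inner',px2w(f,C([[267,265],[493,265]]),58).round(1))
print('front guide inner expected from centre (473.8,.2):',(np.array([473.8,.2])+30.5*np.array([np.sin(np.radians(13.2)),np.cos(np.radians(13.2))])).round(1))
```

```text
[[ 0.97  0.18  0.17]
 [-0.24  0.78  0.58]
 [-0.02 -0.61  0.8 ]] [473.2  -4.7  81.3] 1.439137612848981 front bottom [478.3  17.   64.3] back bottom [468.2 -26.4  98.2] [474.04828784  -0.71157551  68.90299423]
guide inner [[457.3  36.1  58. ]
 [503.9  24.9  58. ]]
front guide inner expected from centre (473.8,.2): [480.8  29.9]
```

{"api": "step_arm", "payload": {
  "moves": [
    [[50,0,0,0.6,0,0,0],[50,0,0,0.6,0,0,0],[50,0,-0.94,0,0,0,0],[50,0,-0.94,0,0,0,0],[50,0,-0.94,0,0,0,0]]
  ]
}}

```text
clock: 25.05
eef_pos: [474.3, -57.5, 93.2]
ee_rot: [-0.0, 0.785, 0.62, -0.0]
contact_force: [0.2, 0.6, -1.6]
width: 0.598
grip_force: 35.0
```

{"api": "step_arm", "payload": {
  "moves": [
    [[50,0,-0.94,0,0,0,0],[50,0,-0.94,0,0,0,0],[50,0,-0.94,-0.6,0,0,0],[50,0,0,-0.9,0,0,0],[50,0,0,-0.9,0,0,0]]
  ]
}}

```text
clock: 25.55
eef_pos: [474.5, -114.1, 44.8]
ee_rot: [-0.0, 0.785, 0.619, -0.0]
contact_force: [-0.2, 0.0, -1.3]
width: 0.592
grip_force: 35.0
```

{"api": "step_arm", "payload": {
  "moves": [
    [[50,0,0,-0.9,0,0,0],[50,0,0,-0.7,0,0,0],[50,0,0,0,0,0,0],[80,0,0,0,0,0,0],[80,0,0,0,0,0,0]]
  ]
}}

```text
clock: 26.05
eef_pos: [475.4, -113.6, 14.5]
ee_rot: [0.001, 0.785, 0.619, 0.0]
contact_force: [-0.1, 0.1, -0.4]
width: 0.726
grip_force: 0.0
```

{"api": "step_arm", "payload": {
  "moves": [
    [[80,0,0,0,0,0,0],[80,0,0,1,0,0,0],[80,0,0,1,0,0,0],[80,0,0,1,0,0,0],[80,0,0,1,0,0,0]]
  ]
}}

```text
clock: 26.55
eef_pos: [475.0, -113.4, 95.4]
ee_rot: [0.001, 0.785, 0.619, 0.0]
contact_force: [1.0, -0.9, -0.2]
width: 0.803
grip_force: 0.0
```

{"api": "step_arm", "payload": {
  "moves": [
    [[80,0,0,1,0,0,0],[80,0,0,0,0,0,0],[80,0,0,0,0,0,0],[80,0,0,0,0,0,0]]
  ]
}}

```text
clock: 26.95
eef_pos: [474.0, -113.1, 113.1]
ee_rot: [-0.001, 0.785, 0.619, -0.0]
contact_force: [0.1, -0.1, -0.1]
width: 0.798
grip_force: 0.0
```

Run:
```python
from h import *
f=grab('wrist','w9.png'); p,psi,_,o=pose(); print(p.round(1),psi,o['clock'])
b=rect(f,24,p[:2]); print(b)
print('body',fit(f,'body',*b[1],psi)); print('holder',fit(f,'holder',473.8,0.2,-13.2,0,4))
```

```text
[ 473.9 -113.1  112.9] -13.447711242494123 27.0
(np.float64(2.84339301358959), array([ 472.7, -115.6]), array([59.2, 55. ]), 76.9)
body (array([ 472.4, -117.7]), np.float64(-13.5), np.float64(0.93))
holder (array([4.739e+02, 2.000e-01]), np.float64(-13.3), np.float64(0.52))
```

{"api": "step_arm", "payload": {
  "moves": [
    [[80,-0.08,-0.22,-0.9,0,0,0],[80,0,0,-0.9,0,0,0],[80,0,0,-0.9,0,0,0],[80,0,0,-0.9,0,0,0],[80,0,0,-0.9,0,0,0]]
  ]
}}

```text
clock: 27.5
eef_pos: [472.4, -117.5, 22.2]
ee_rot: [-0.001, 0.785, 0.619, -0.0]
contact_force: [0.1, -0.2, -0.3]
width: 0.799
grip_force: 0.0
```

{"api": "step_arm", "payload": {
  "moves": [
    [[80,0,0,-0.9,0,0,0],[80,0,0,0,0,0,0],[50,0,0,0,0,0,0],[50,0,0,0,0,0,0],[50,0,0,0,0,0,0]]
  ]
}}

```text
clock: 28.0
eef_pos: [473.7, -118.0, 6.6]
ee_rot: [0.001, 0.785, 0.619, 0.0]
contact_force: [0.1, 0.0, -0.3]
width: 0.595
grip_force: 35.0
```

{"api": "step_arm", "payload": {
  "moves": [
    [[50,0,0,0,0,0,0],[50,0,0,1,0,0,0],[50,0,0,1,0,0,0],[50,0,0,1,0,0,0],[50,0.08,0.84,1,0,0,0]]
  ]
}}

```text
clock: 28.5
eef_pos: [475.1, -102.2, 87.1]
ee_rot: [0.001, 0.786, 0.619, 0.0]
contact_force: [-0.1, 0.1, -1.6]
width: 0.592
grip_force: 35.0
```

{"api": "step_arm", "payload": {
  "moves": [
    [[50,0,0.85,0,0,0,0],[50,0,0.85,0,0,0,0],[50,0,0.85,0,0,0,0],[50,0,0.85,0,0,0,0],[50,0,0.85,0,0,0,0]]
  ]
}}

```text
clock: 29.0
eef_pos: [474.7, -15.3, 86.3]
ee_rot: [0.0, 0.785, 0.619, 0.0]
contact_force: [-0.2, 0.5, -0.9]
width: 0.595
grip_force: 35.0
```

{"api": "step_arm", "payload": {
  "moves": [
    [[50,0,0.85,0,0,0,0],[50,0,0,0,0,0,0],[50,0,0,-0.5,0,0,0],[50,0,0,-0.5,0,0,0],[50,0,0,0,0,0,0]]
  ]
}}

```text
clock: 29.5
eef_pos: [473.2, 0.5, 64.1]
ee_rot: [-0.001, 0.785, 0.619, -0.001]
contact_force: [-0.7, -0.2, -1.0]
width: 0.594
grip_force: 35.0
```

{"api": "step_arm", "payload": {
  "moves": [
    [[50,0,0,-0.25,0,0,0],[50,0,0,-0.25,0,0,0],[50,0,0,0,0,0,0]]
  ]
}}

```text
clock: 29.8
eef_pos: [474.3, 0.8, 55.2]
ee_rot: [-0.0, 0.785, 0.619, -0.0]
contact_force: [-0.1, 0.3, -0.8]
width: 0.588
grip_force: 35.0
```

{"api": "step_arm", "payload": {
  "moves": [
    [[50,0,0,-0.5,0,0,0],[50,0,0,-0.5,0,0,0],[50,0,0,0,0,0,0]]
  ]
}}

```text
clock: 30.1
eef_pos: [473.4, 1.2, 34.3]
ee_rot: [-0.001, 0.785, 0.619, -0.001]
contact_force: [-1.1, 1.0, -1.5]
width: 0.59
grip_force: 35.0
```

{"api": "step_arm", "payload": {
  "moves": [
    [[50,0,0,-0.5,0,0,0],[50,0,0,-0.5,0,0,0],[50,0,0,0,0,0,0]]
  ]
}}

```text
clock: 30.4
eef_pos: [473.5, 1.2, 14.4]
ee_rot: [-0.001, 0.785, 0.619, -0.001]
contact_force: [-0.4, 1.0, -0.6]
width: 0.592
grip_force: 35.0
```

{"api": "step_arm", "payload": {
  "moves": [
    [[50,0,0,-0.12,0,0,0],[50,0,0,0,0,0,0],[80,0,0,0,0,0,0],[80,0,0,0,0,0,0],[80,0,0,0.8,0,0,0]]
  ]
}}

```text
clock: 30.9
eef_pos: [473.4, 1.2, 28.6]
ee_rot: [-0.001, 0.785, 0.619, -0.001]
contact_force: [0.8, 0.9, -0.0]
width: 0.789
grip_force: 0.0
```

{"api": "step_arm", "payload": {
  "moves": [
    [[80,0,0,1,0,0,0],[80,0,0,1,0,0,0],[80,-0.2,-0.95,1,0,0,0],[80,-0.22,-0.95,1,0,0,0],[80,-0.22,-0.95,0,0,0,0]]
  ]
}}

```text
clock: 31.4
eef_pos: [464.1, -57.1, 112.5]
ee_rot: [0.003, 0.785, 0.62, 0.002]
contact_force: [0.4, 0.7, -0.2]
width: 0.801
grip_force: 0.0
```

{"api": "step_arm", "payload": {
  "moves": [
    [[80,-0.22,-0.95,0,0,0,0],[80,-0.22,-0.95,0,0,0,0],[80,-0.22,-0.95,0,0,0,0],[80,-0.22,-0.95,0,0,0,0],[80,-0.22,-0.95,0,0,0,0]]
  ]
}}

```text
clock: 31.9
eef_pos: [439.9, -151.8, 109.9]
ee_rot: [0.0, 0.785, 0.619, 0.0]
contact_force: [1.4, 0.9, -0.7]
width: 0.796
grip_force: 0.0
```

{"api": "step_arm", "payload": {
  "moves": [
    [[80,-0.22,-0.95,0,0,0,0],[80,-0.22,-0.95,0,0,0,0],[80,-0.22,-0.95,0,0,0,0],[80,0,0,0,0,0,0],[80,0,0,0,0,0,0]]
  ]
}}

```text
clock: 32.4
eef_pos: [426.7, -207.8, 109.6]
ee_rot: [-0.0, 0.785, 0.619, 0.0]
contact_force: [0.4, 0.0, -0.3]
width: 0.802
grip_force: 0.0
```

Run:
```python
from h import *
f=grab('wrist','w10.png'); p,psi,_,o=pose(); print(p.round(1),psi,o['clock'])
b=rect(f,10,[426,-210]); print(b)
print('spacer',fit(f,'spacer',*b[1],psi))
l=rect(f,10,[379,-324]);print('lid',l)
b=rect(f,30,[474,0]); print('body',b, fit(f,'body',474,0.5,-13.2,6,4))
```

```text
[ 426.7 -207.4  109.6] -13.470007252121778 32.45
(np.float64(0.4049241620496363), array([ 425.8, -209.6]), array([55.1, 55.3]), 76.4)
spacer (array([ 425.7, -210.3]), np.float64(-13.3), np.float64(0.35))
lid (np.float64(16.908839251808708), array([ 381.5, -307.3]), array([36.5, 55. ]), 76.6)
body (np.float64(152.8755597132582), array([331.1, -54.4]), array([100.8,  31.8]), 85.1) (array([470. ,  -3.5]), np.float64(-17.2), np.float64(5.0))
```

{"api": "step_arm", "payload": {
  "moves": [
    [[80,-0.05,-0.14,-0.9,0,0,0],[80,0,0,-0.9,0,0,0],[80,0,0,-0.9,0,0,0],[80,0,0,-0.9,0,0,0],[80,0,0,-0.9,0,0,0]]
  ]
}}

```text
clock: 32.95
eef_pos: [426.1, -209.6, 19.0]
ee_rot: [0.0, 0.785, 0.62, 0.0]
contact_force: [-0.3, -1.0, 1.0]
width: 0.802
grip_force: 0.0
```

{"api": "step_arm", "payload": {
  "moves": [
    [[80,0,0,-0.82,0,0,0],[80,0,0,0,0,0,0],[50,0,0,0,0,0,0],[50,0,0,0,0,0,0],[50,0,0,0,0,0,0]]
  ]
}}

```text
clock: 33.45
eef_pos: [426.4, -210.9, 4.0]
ee_rot: [0.001, 0.785, 0.62, 0.0]
contact_force: [-0.2, -0.1, 0.9]
width: 0.589
grip_force: 35.0
```

{"api": "step_arm", "payload": {
  "moves": [
    [[50,0,0,0,0,0,0],[50,0,0,1,0,0,0],[50,0,0,1,0,0,0],[50,0,0,1,0,0,0],[50,0.22,0.957,1,0,0,0]]
  ]
}}

```text
clock: 33.95
eef_pos: [430.4, -193.1, 84.3]
ee_rot: [0.001, 0.786, 0.619, -0.0]
contact_force: [0.6, -0.4, -0.5]
width: 0.589
grip_force: 35.0
```

{"api": "step_arm", "payload": {
  "moves": [
    [[50,0.22,0.957,0,0,0,0],[50,0.22,0.957,0,0,0,0],[50,0.22,0.957,0,0,0,0],[50,0.22,0.957,0,0,0,0],[50,0.22,0.957,0,0,0,0]]
  ]
}}

```text
clock: 34.45
eef_pos: [452.2, -95.2, 83.4]
ee_rot: [0.0, 0.785, 0.619, 0.0]
contact_force: [0.8, -0.3, 0.1]
width: 0.586
grip_force: 35.0
```

{"api": "step_arm", "payload": {
  "moves": [
    [[50,0.22,0.957,0,0,0,0],[50,0.22,0.957,0,0,0,0],[50,0.22,0.957,0,0,0,0],[50,0.22,0.957,0,0,0,0],[50,0.22,0.957,0,0,0,0]]
  ]
}}

```text
clock: 34.95
eef_pos: [474.2, 0.5, 83.4]
ee_rot: [0.0, 0.785, 0.619, 0.0]
contact_force: [-0.8, -1.0, -1.4]
width: 0.593
grip_force: 35.0
```

{"api": "step_arm", "payload": {
  "moves": [
    [[50,0,0,0,0,0,0],[50,0,0,-0.5,0,0,0],[50,0,0,-0.5,0,0,0],[50,0,0,-0.3,0,0,0],[50,0,0,0,0,0,0]]
  ]
}}

```text
clock: 35.45
eef_pos: [472.8, -0.8, 55.7]
ee_rot: [-0.001, 0.785, 0.619, -0.001]
contact_force: [-0.5, 0.6, -0.0]
width: 0.588
grip_force: 35.0
```

{"api": "step_arm", "payload": {
  "moves": [
    [[50,0,0,-0.4,0,0,0],[50,0,0,-0.4,0,0,0],[50,0,0,0,0,0,0]]
  ]
}}

```text
clock: 35.75
eef_pos: [473.2, -0.2, 39.9]
ee_rot: [-0.001, 0.785, 0.619, -0.001]
contact_force: [0.1, 0.3, -0.3]
width: 0.588
grip_force: 35.0
```

{"api": "step_arm", "payload": {
  "moves": [
    [[50,0,0,-0.2,0,0,0],[50,0,0,-0.1,0,0,0],[50,0,0,0,0,0,0]]
  ]
}}

```text
clock: 36.05
eef_pos: [474.1, -0.2, 34.9]
ee_rot: [-0.0, 0.785, 0.619, -0.0]
contact_force: [1.4, 0.8, -0.3]
width: 0.59
grip_force: 35.0
```

{"api": "step_arm", "payload": {
  "moves": [
    [[80,0,0,0,0,0,0],[80,0,0,0,0,0,0],[80,0,0,0.8,0,0,0],[80,0,0,1,0,0,0],[80,-0.28,-0.95,1,0,0,0]]
  ]
}}

```text
clock: 36.55
eef_pos: [469.0, -18.2, 91.8]
ee_rot: [-0.0, 0.784, 0.62, 0.0]
contact_force: [0.1, -0.6, 0.4]
width: 0.802
grip_force: 0.0
```

{"api": "step_arm", "payload": {
  "moves": [
    [[80,-0.28,-0.95,0.8,0,0,0],[80,-0.28,-0.95,0,0,0,0],[80,-0.28,-0.95,0,0,0,0],[80,-0.28,-0.95,0,0,0,0],[80,0,0,0,0,0,0]]
  ]
}}

```text
clock: 37.05
eef_pos: [445.9, -96.8, 107.4]
ee_rot: [0.001, 0.786, 0.618, -0.0]
contact_force: [-0.9, -0.4, 0.1]
width: 0.802
grip_force: 0.0
```

Run:
```python
from h import *
f=grab('wrist','w11.png'); p,psi,_,o=pose(); print(p.round(1),psi,o['clock'])
print('spacer',fit(f,'spacer',474,0.3,-13.2,30,4)); print('holder',fit(f,'holder',473.9,0.3,-13.2,0,4)); print(rect(f,10,[378,-322]))
a=f['pixels'][:,:,::-1][0:250,100:400]; cv2.imwrite('pics/w11c.png',cv2.resize(a,None,fx=2,fy=2,interpolation=2))
```

```text
[446.1 -95.7 107.3] -13.578938804080988 37.1
spacer (array([ 4.743e+02, -4.000e-01]), np.float64(-13.5), np.float64(0.45))
holder (array([4.733e+02, 1.000e-01]), np.float64(-13.6), np.float64(0.69))
(np.float64(130.3036251751117), array([ 507.7, -335. ]), array([ 39. , 387.1]), 76.4)
```

View pics/w11c.png

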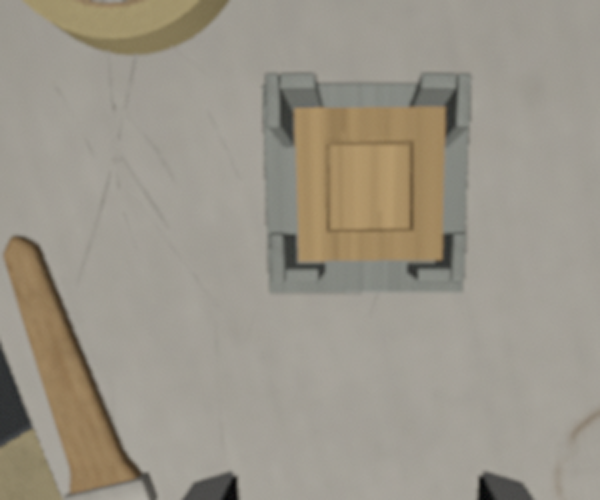

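The spacer lies flat and square on the body inside the guides, at crop (370,185). The lid is next.

{"api": "step_arm", "payload": {
  "moves": [
    [[80,-0.28,-0.94,0,0,0,0],[80,-0.28,-0.94,0,0,0,0],[80,-0.28,-0.94,0,0,0,0],[80,-0.28,-0.94,0,0,0,0],[80,-0.28,-0.94,0,0,0,0]]
  ]
}}

```text
clock: 37.6
eef_pos: [418.5, -188.9, 107.1]
ee_rot: [-0.0, 0.785, 0.62, 0.0]
contact_force: [-0.4, 0.1, -0.4]
width: 0.803
grip_force: 0.0
```

{"api": "step_arm", "payload": {
  "moves": [
    [[80,-0.28,-0.94,0,0,0,0],[80,-0.28,-0.94,0,0,0,0],[80,-0.28,-0.94,0,0,0,0],[80,-0.28,-0.94,0,0,0,0],[80,-0.28,-0.94,0,0,0,0]]
  ]
}}

```text
clock: 38.1
eef_pos: [390.6, -283.0, 107.1]
ee_rot: [-0.0, 0.785, 0.62, 0.0]
contact_force: [-1.1, -0.1, -0.2]
width: 0.802
grip_force: 0.0
```

{"api": "step_arm", "payload": {
  "moves": [
    [[80,-0.28,-0.94,0,0,0,0],[80,-0.28,-0.94,0,0,0,0],[80,0,0,0,0,0,0],[80,0,0,0,0,0,0]]
  ]
}}

```text
clock: 38.5
eef_pos: [379.3, -319.8, 106.9]
ee_rot: [-0.0, 0.785, 0.619, 0.0]
contact_force: [-0.1, 0.3, 0.1]
width: 0.797
grip_force: 0.0
```

Run:
```python
from h import *
f=grab('wrist','w12.png'); p,psi,_,o=pose(); print(p.round(1),psi,o['clock'])
b=rect(f,10,[378,-322]); print(b); print('lid',fit(f,'lid',*b[1],b[3]-90,0,6))
```

```text
[ 379.3 -319.5  106.9] -13.430206529603787 38.55
(np.float64(1.8082501515544405), array([ 378.7, -320.3]), array([55.3, 54.5]), 77.9)
lid (array([ 378.5, -320. ]), np.float64(-11.9), np.float64(0.16))
```

{"api": "step_arm", "payload": {
  "moves": [
    [[80,-0.04,-0.03,-0.9,0,0,0.35],[80,0,0,-0.9,0,0,0],[80,0,0,-0.9,0,0,0],[80,0,0,-0.9,0,0,0],[80,0,0,-0.9,0,0,0]]
  ]
}}

```text
clock: 39.05
eef_pos: [378.6, -319.9, 16.6]
ee_rot: [-0.0, 0.777, 0.629, 0.0]
contact_force: [-0.5, 0.2, -0.1]
width: 0.797
grip_force: 0.0
```

{"api": "step_arm", "payload": {
  "moves": [
    [[80,0,0,-0.68,0,0,0],[80,0,0,0,0,0,0],[50,0,0,0,0,0,0],[50,0,0,0,0,0,0],[50,0,0,0,0,0,0]]
  ]
}}

```text
clock: 39.55
eef_pos: [378.8, -321.7, 4.4]
ee_rot: [0.001, 0.777, 0.629, 0.0]
contact_force: [0.3, 0.2, 0.6]
width: 0.588
grip_force: 35.0
```

{"api": "step_arm", "payload": {
  "moves": [
    [[50,0,0,0,0,0,0],[50,0,0,1,0,0,0],[50,0,0,1,0,0,0],[50,0.28,0.942,1,0,0,-0.35],[50,0.28,0.942,1,0,0,0]]
  ]
}}

```text
clock: 40.05
eef_pos: [389.3, -283.7, 84.4]
ee_rot: [0.0, 0.786, 0.619, 0.0]
contact_force: [0.8, 0.3, -1.1]
width: 0.587
grip_force: 35.0
```

{"api": "step_arm", "payload": {
  "moves": [
    [[50,0.28,0.942,0.5,0,0,0],[50,0.28,0.942,0,0,0,0],[50,0.28,0.942,0,0,0,0],[50,0.28,0.942,0,0,0,0],[50,0.28,0.942,0,0,0,0]]
  ]
}}

```text
clock: 40.55
eef_pos: [417.4, -188.8, 93.8]
ee_rot: [0.0, 0.785, 0.619, 0.0]
contact_force: [-0.9, 0.0, -1.7]
width: 0.592
grip_force: 35.0
```

{"api": "step_arm", "payload": {
  "moves": [
    [[50,0.28,0.942,0,0,0,0],[50,0.28,0.942,0,0,0,0],[50,0.28,0.942,0,0,0,0],[50,0.28,0.942,0,0,0,0],[50,0.28,0.942,0,0,0,0]]
  ]
}}

```text
clock: 41.05
eef_pos: [445.4, -94.6, 93.7]
ee_rot: [0.0, 0.785, 0.619, 0.0]
contact_force: [-0.3, 0.3, -0.9]
width: 0.588
grip_force: 35.0
```

{"api": "step_arm", "payload": {
  "moves": [
    [[50,0.28,0.942,0,0,0,0],[50,0.28,0.942,0,0,0,0],[50,0.28,0.942,0,0,0,0],[50,0.28,0.942,0,0,0,0],[50,0.28,0.942,0,0,0,0]]
  ]
}}

```text
clock: 41.55
eef_pos: [473.4, -0.5, 93.7]
ee_rot: [0.0, 0.785, 0.619, 0.0]
contact_force: [-0.7, -0.8, -1.4]
width: 0.589
grip_force: 35.0
```

{"api": "step_arm", "payload": {
  "moves": [
    [[50,0,0,-0.5,0,0,0],[50,0,0,-0.5,0,0,0],[50,0,0,-0.6,0,0,0],[50,0,0,0,0,0,0],[50,0,0,0,0,0,0]]
  ]
}}

```text
clock: 42.05
eef_pos: [472.7, -1.8, 60.9]
ee_rot: [-0.0, 0.785, 0.619, -0.001]
contact_force: [-1.1, -1.0, -1.4]
width: 0.583
grip_force: 35.0
```

{"api": "step_arm", "payload": {
  "moves": [
    [[50,0.02,0.04,-0.2,0,0,0],[50,0,0,-0.2,0,0,0],[50,0,0,0,0,0,0]]
  ]
}}

```text
clock: 42.35
eef_pos: [473.4, -0.4, 53.1]
ee_rot: [-0.0, 0.785, 0.619, -0.0]
contact_force: [1.3, 1.3, -0.6]
width: 0.587
grip_force: 35.0
```

{"api": "step_arm", "payload": {
  "moves": [
    [[50,0,0,-0.2,0,0,0],[50,0,0,-0.15,0,0,0],[50,0,0,0,0,0,0]]
  ]
}}

```text
clock: 42.65
eef_pos: [473.4, -0.3, 46.1]
ee_rot: [-0.0, 0.785, 0.619, -0.0]
contact_force: [0.2, 0.9, -1.4]
width: 0.591
grip_force: 35.0
```

{"api": "step_arm", "payload": {
  "moves": [
    [[50,0,0,-0.08,0,0,0],[80,0,0,0,0,0,0],[80,0,0,0,0,0,0],[80,0,0,0.9,0,0,0],[80,0,0,1,0,0,0]]
  ]
}}

```text
clock: 43.15
eef_pos: [473.1, -0.3, 82.9]
ee_rot: [-0.001, 0.785, 0.619, -0.001]
contact_force: [-0.4, 0.2, 0.3]
width: 0.794
grip_force: 0.0
```

{"api": "step_arm", "payload": {
  "moves": [
    [[80,0,0,1,0,0,0],[60,-0.4,-0.4,1,0,0,0],[60,-0.8,-0.8,1,0,0,0],[60,0,0,0,0,0,0]]
  ]
}}

```text
clock: 43.55
eef_pos: [450.2, -25.5, 145.3]
ee_rot: [0.002, 0.785, 0.619, 0.001]
contact_force: [-0.2, 0.2, 0.2]
width: 0.615
grip_force: 0.0
```

Run:
```python
from h import *
f=grab('wrist','w13.png'); p,psi,_,o=pose(); print(p.round(1),psi,o['clock'])
print('lid',fit(f,'lid',474,0.3,-13.2,40,4)); print('holder',fit(f,'holder',473.9,0.3,-13.2,0,4))
```

```text
[450.3 -24.8 144.1] -13.537582657336188 43.6
lid (array([473.9,  -0.8]), np.float64(-13.6), np.float64(0.27))
holder (array([473.1,   0.7]), np.float64(-13.5), np.float64(0.84))
```

{"api": "step_arm", "payload": {
  "moves": [
    [[45,-0.6,1,0.8,0,0,0],[45,-0.6,1,0.8,0,0,0],[45,-0.6,1,0.8,0,0,0],[45,-0.6,1,0.8,0,0,0],[45,-0.6,1,0.1,0,0,0]]
  ]
}}

```text
clock: 44.1
eef_pos: [390.6, 77.0, 209.7]
ee_rot: [0.001, 0.785, 0.619, 0.001]
contact_force: [0.2, 0.3, -0.4]
width: 0.446
grip_force: 0.0
```

{"api": "step_arm", "payload": {
  "moves": [
    [[45,-0.6,1,0,0,0,0],[45,-0.6,1,0,0,0,0],[45,-0.6,1,0,0,0,0],[45,-0.6,1,0,0,0,0],[45,-0.4,0.9,0,0,0,0]]
  ]
}}

```text
clock: 44.6
eef_pos: [332.7, 175.0, 207.9]
ee_rot: [-0.001, 0.785, 0.62, -0.001]
contact_force: [-0.0, 0.4, 0.2]
width: 0.448
grip_force: 0.0
```

Run:
```python
from h import *
f=grab('wrist'); f=grab('wrist','w14.png'); p,psi,_,o=pose(); print(p.round(1),psi,o['clock'])
a=f['pixels'][:,:,::-1]; cv2.imwrite('pics/w14c.png',cv2.resize(a[0:300,160:560],None,fx=2,fy=2,interpolation=2))
```

```text
[332.6 175.5 208. ] -13.252710262085401 44.7
```

View pics/w14c.png

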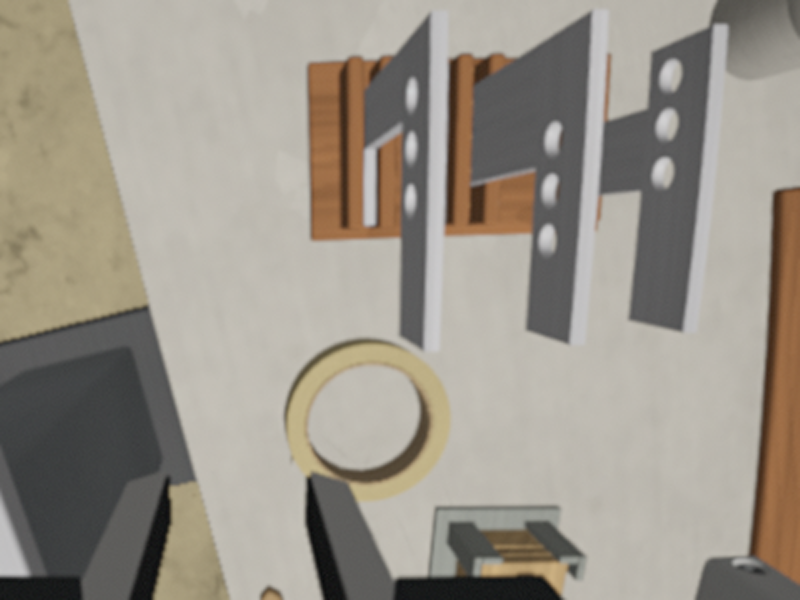

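The rack holds three plates, with their legs all on the +y side:
- **Slot 1:** J-plate with the toe, holes at crop (411,95), (411,147), (411,200). Its balance hole is the middle one.
- **Slot 2:** L-plate, holes at (553,138), (549,190), (547,240). Its balance hole is the topmost one in the image.
- **Slot 3:** T-plate, holes at (670,75), (666,124), (662,172). Its balance hole is the lowest one in the image.

Run:
```python
from h import *
f=grab('wrist'); C=lambda p:np.array(p,float)/2+[160,0]
for n,e,z,y,hp in [('J',[[439,12],[432,350]],153,17,[411,147]),('L',[[600,11],[577,343]],153,19.2,[553,138]),('T',[[719.5,26],[691,330]],138,6.1,[662,172])]:
    P=px2w(f,C(e),z)[:,:2]; u=P[0]-P[1]; L=np.linalg.norm(u); u/=L; c=P.mean(0)
    print(n,P.round(1).tolist(),'len',L.round(1),'ang',np.degrees(np.arctan2(u[1],u[0])).round(1),'hole xy',(c+u*y).round(1),'hole by px',px2w(f,C([hp]),z-25).round(1)[0,:2])
```

```text
J [[436.8, 312.8], [415.0, 196.3]] len 118.6 ang 79.4 hole xy [429.  271.3] hole by px [426.5 272.8]
L [[493.6, 302.4], [471.7, 186.1]] len 118.3 ang 79.3 hole xy [486.2 263.1] hole by px [483.5 264.2]
T [[550.3, 292.3], [529.4, 176.2]] len 118.0 ang 79.8 hole xy [540.9 240.3] hole by px [538.  241.4]
```

{"api": "step_arm", "payload": {
  "moves": [
    [[45,0.95,-0.55,0.33,0,0,0.15],[45,0.95,-0.55,0.33,0,0,0.15],[45,0.95,-0.55,0.33,0,0,0.15],[45,0.95,-0.55,0.33,0,0,0.15],[45,0.95,-0.55,0.33,0,0,0.15]]
  ]
}}

```text
clock: 45.25
eef_pos: [430.0, 117.2, 241.5]
ee_rot: [0.0, 0.769, 0.64, -0.0]
contact_force: [0.4, 0.2, -0.1]
width: 0.451
grip_force: 0.0
```

{"api": "step_arm", "payload": {
  "moves": [
    [[45,0.95,-0.55,0.33,0,0,0.15],[45,0.95,-0.55,0.33,0,0,0.15],[45,0.95,-0.55,0.33,0,0,0.15],[45,0.95,-0.55,0.33,0,0,0.15],[45,0.95,-0.55,0.33,0,0,0.15]]
  ]
}}

```text
clock: 45.75
eef_pos: [525.0, 61.9, 274.3]
ee_rot: [-0.0, 0.752, 0.659, -0.0]
contact_force: [-0.5, -0.3, -0.4]
width: 0.452
grip_force: 0.0
```

{"api": "step_arm", "payload": {
  "moves": [
    [[45,0.95,-0.55,0.33,0,0,0.15],[45,0.95,-0.55,0.33,0,0,0.15],[45,0.95,-0.55,0.33,0,0,0.15],[45,0.95,-0.55,0.33,0,0,0.15],[45,0,0,0,0,0,0]]
  ]
}}

```text
clock: 46.25
eef_pos: [602.6, 16.9, 300.3]
ee_rot: [0.001, 0.739, 0.674, -0.0]
contact_force: [0.6, 0.6, -0.3]
width: 0.45
grip_force: 0.0
```

Run:
```python
from h import *
f=grab('wrist'); f=grab('wrist','w15.png'); p,psi,_,o=pose(); print(p.round(1),psi,o['clock'])
cv2.imwrite('pics/w15c.png',cv2.resize(f['pixels'][:,:,::-1],None,fx=1.4,fy=1.4,interpolation=2))
```

```text
[599.7  18.8 300.1] -5.137202720282492 46.35
```

View pics/w15c.png

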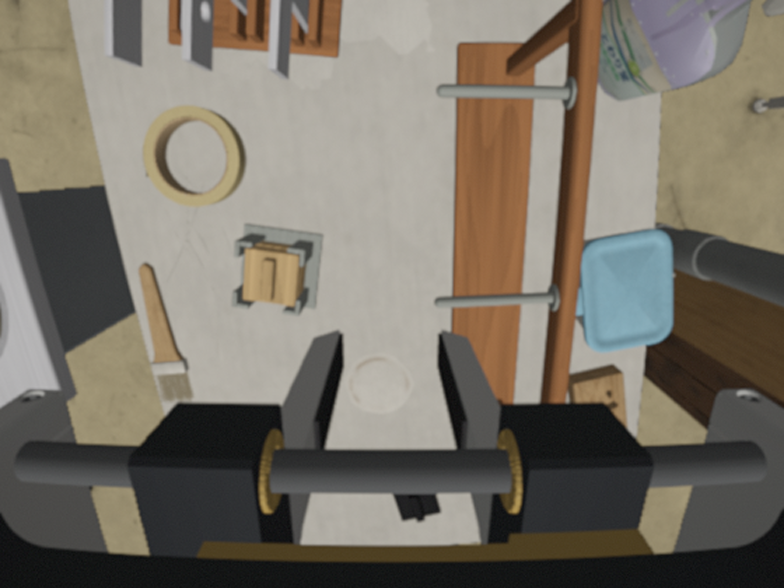

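The wrist view shows peg 3 from (438,91) to (572,94) and peg 2 from (436,301) to (556,298). The lid lies square on the stack, rib up, at (270,275).

Run:
```python
from h import *
f=grab('wrist'); g=cv2.cvtColor(f['pixels'],cv2.COLOR_RGB2HSV)
# refine peg axis rows: low-saturation centroid is unreliable; use edges around the line
gray=cv2.cvtColor(f['pixels'],cv2.COLOR_RGB2GRAY).astype(float)
for n,a,b in [('peg3',(312.9,65),(408,67.1)),('peg2',(311.4,215),(397,212.9))]:
    pts=[]
    for c in range(int(a[0])+10,int(b[0])-8,4):
        r=a[1]+(b[1]-a[1])*(c-a[0])/(b[0]-a[0]); r0=int(round(r))
        G=np.gradient(gray[r0-9:r0+10,c]); sat=g[r0-9:r0+10,c,1].astype(float); GS=np.abs(np.gradient(sat))+np.abs(G)
        i=np.argmax(GS[:9]); j=10+np.argmax(GS[10:]); pts.append((c,r0-9+(i+j)/2,j-i))
    pts=np.array(pts); k=np.abs(pts[:,2]-np.median(pts[:,2]))<=1; q=np.polyfit(pts[k,0],pts[k,1],1)
    ya,yb=np.polyval(q,a[0]),np.polyval(q,b[0]); print(n,'rows',a[1],round(ya,1),b[1],round(yb,1),np.median(pts[:,2]))
    T=px2w(f,[[a[0],ya]],188.1)[0]; B=px2w(f,[[b[0],yb]],179.8)[0]; T2=px2w(f,[a],188.1)[0]; B2=px2w(f,[b],179.8)[0]
    print(T.round(1),B.round(1),'ang',np.degrees(np.arctan2(*(B-T)[:2][::-1])).round(1),'| manual',T2.round(1)[:2],B2.round(1)[:2])
```

```text
peg3 rows 65 65.2 67.1 67.2 9.0
[641.4 142.6 188.1] [729.6 135.7 179.8] ang -4.5 | manual [641.4 142.8] [729.6 135.7]
peg2 rows 215 216.7 212.9 213.0 7.0
[631.    2.9 188.1] [719.7  -3.9 179.8] ang -4.4 | manual [631.1   4.7] [719.7  -3.8]
```

{"api": "step_arm", "payload": {
  "moves": [
    [[45,-0.25,0.92,-0.3,0,0,-0.4],[45,-0.25,0.92,-0.3,0,0,-0.4],[45,-0.25,0.92,-0.3,0,0,-0.4],[45,-0.25,0.92,-0.3,0,0,-0.4],[45,-0.25,0.92,-0.3,0,0,0]]
  ]
}}

```text
clock: 46.9
eef_pos: [573.2, 112.7, 270.9]
ee_rot: [-0.0, 0.774, 0.633, -0.0]
contact_force: [-0.4, -0.1, 0.8]
width: 0.453
grip_force: 0.0
```

{"api": "step_arm", "payload": {
  "moves": [
    [[45,-0.25,0.92,-0.3,0,0,0],[45,-0.25,0.92,-0.3,0,0,0],[45,-0.25,0.92,-0.3,0,0,0],[45,-0.25,0.92,-0.3,0,0,0],[45,-0.25,0.92,-0.3,0,0,0]]
  ]
}}

```text
clock: 47.4
eef_pos: [548.1, 204.5, 240.9]
ee_rot: [-0.0, 0.774, 0.633, -0.0]
contact_force: [-0.1, -0.5, -0.5]
width: 0.451
grip_force: 0.0
```

{"api": "step_arm", "payload": {
  "moves": [
    [[45,-0.25,0.92,-0.3,0,0,0],[45,-0.2,0.92,-0.3,0,0,0],[45,0,0,0,0,0,0],[45,0,0,0,0,0,0]]
  ]
}}

```text
clock: 47.8
eef_pos: [540.0, 240.2, 229.3]
ee_rot: [0.0, 0.774, 0.634, -0.0]
contact_force: [0.0, 0.1, 0.6]
width: 0.45
grip_force: 0.0
```

```bash
cat >> h.py <<'E'
def bar(z): c=[[-3,-60,z],[3,-60,z],[3,60,z],[-3,60,z]]; return np.vstack([seg(c[0],c[1],15),seg(c[1],c[2],60),seg(c[2],c[3],15),seg(c[3],c[0],60)])
WIRE['T']=bar(138);WIRE['L']=bar(153);WIRE['J']=bar(153)
HY={'T':6.1,'L':19.2,'J':17.}
def plate(f,n,x,y,yaw):
    c,a,e=fit(f,n,x,y,yaw,0,8); r=np.radians(a+90); return 'mid',c,'yaw',a,e,'hole',(c+HY[n]*np.array([np.cos(r),np.sin(r)])).round(1)
E
python3 - <<'E'
from h import *
f=grab('wrist','w16.png'); p,psi,_,o=pose(); print(p.round(1),psi,o['clock'])
print(plate(f,'T',539.9,234,-11)); print(plate(f,'L',482.6,244.3,-11)); print(plate(f,'J',426,254.5,-11))
E
```

```text
[540.4 239.8 229.5] -11.428889393927118 47.85
('mid', array([539.6, 239. ]), 'yaw', np.float64(-10.7), np.float64(0.34), 'hole', array([540.7, 245. ]))
('mid', array([482.4, 247.3]), 'yaw', np.float64(-11.0), np.float64(1.94), 'hole', array([486.1, 266.1]))
('mid', array([432.2, 257.6]), 'yaw', np.float64(-11.1), np.float64(1.54), 'hole', array([435.5, 274.3]))
```

{"api": "step_arm", "payload": {
  "moves": [
    [[45,0.02,0.25,-0.9,0,0,0.15],[45,0,0,-0.9,0,0,0],[45,0,0,-0.9,0,0,0],[45,0,0,-0.9,0,0,0],[45,0,0,-0.9,0,0,0]]
  ]
}}

```text
clock: 48.35
eef_pos: [541.7, 244.2, 139.1]
ee_rot: [0.0, 0.771, 0.637, 0.0]
contact_force: [0.0, -0.5, 0.0]
width: 0.452
grip_force: 0.0
```

{"api": "step_arm", "payload": {
  "moves": [
    [[45,0,0,-0.72,0,0,0],[45,0,0,0,0,0,0],[0,0,0,0,0,0,0],[0,0,0,0,0,0,0],[0,0,0,0,0,0,0]]
  ],
  "grip_force": 40
}}

```text
clock: 48.85
eef_pos: [541.9, 245.5, 126.0]
ee_rot: [0.0, 0.771, 0.637, 0.001]
contact_force: [-0.4, -0.3, -0.1]
width: 0.232
grip_force: 0.0
```

{"api": "step_arm", "payload": {
  "moves": [
    [[0,0,0,0,0,0,0],[0,0,0,0,0,0,0],[0,0,0,0.5,0,0,0],[0,0,0,0.9,0,0,0],[0,0,0,0.9,0,0,0]]
  ]
}}

```text
clock: 49.35
eef_pos: [540.9, 245.4, 171.5]
ee_rot: [-0.0, 0.771, 0.637, -0.0]
contact_force: [-0.5, 0.7, -1.3]
width: 0.064
grip_force: 40.0
```

{"api": "step_arm", "payload": {
  "moves": [
    [[0,0,0,0.9,0,0,0],[0,0,0,0.9,0,0,0],[0,0,0,0.65,0,0,0],[0,0,0,0,0,0,0]]
  ]
}}

```text
clock: 49.75
eef_pos: [542.4, 245.9, 222.2]
ee_rot: [0.001, 0.771, 0.637, 0.002]
contact_force: [0.3, -0.2, -1.6]
width: 0.062
grip_force: 40.0
```

{"api": "step_arm", "payload": {
  "moves": [
    [[0,0.6,-0.83,0,0,0,0.26],[0,0.6,-0.83,0,0,0,0.26],[0,0.6,-0.83,0,0,0,0.26],[0,0.6,-0.83,0,0,0,0.26],[0,0.6,-0.83,0,0,0,0.26]]
  ]
}}

```text
clock: 50.25
eef_pos: [600.9, 161.7, 218.7]
ee_rot: [-0.001, 0.741, 0.672, -0.001]
contact_force: [-0.8, 0.3, -1.2]
width: 0.062
grip_force: 40.0
```

{"api": "step_arm", "payload": {
  "moves": [
    [[0,0.6,-0.83,0,0,0,0.26],[0,0,0,0,0,0,0],[0,0,0,0,0,0,0]]
  ]
}}

```text
clock: 50.55
eef_pos: [612.4, 146.0, 218.9]
ee_rot: [-0.001, 0.735, 0.678, -0.001]
contact_force: [0.9, 1.6, -2.3]
width: 0.062
grip_force: 40.0
```

Run:
```python
from h import *
f=grab('wrist','w17.png'); f=grab('wrist','w17.png'); p,psi,_,o=pose(); print(p.round(1),psi,o['clock'])
WIRE['T']=bar(p[2]+13)
r=np.radians(psi+90); m=p[:2]-6.1*np.array([np.cos(r),np.sin(r)]); print(m, plate(f,'T',*m,psi))
c=f['pixels'][:,:,::-1][20:320,180:480]; cv2.imwrite('pics/w17c.png',cv2.resize(c,None,fx=2,fy=2,interpolation=2))
print(w2px(f,[[641.4,142.6,188.1],[729.6,135.7,179.8],[631,3,188.1]]).round())
```

```text
[612.3 146.6 219.4] -4.588667519006873 50.65
[611.7803597  140.55289077] ('mid', array([611.9, 137.5]), 'yaw', np.float64(-4.6), np.float64(2.14), 'hole', array([612.4, 143.6]))
[[318. 236.]
 [432. 231.]
 [313. 385.]]
```

View pics/w17c.png

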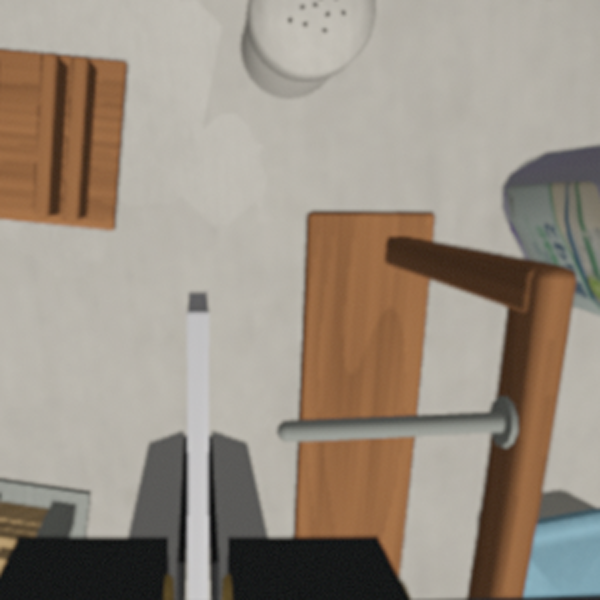

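The plate hangs in the fingers with its far end at crop (199,311). The peg 3 tip is at (282,431) and its root at (500,422), which agrees with my prediction.

Run:
```python
from h import *
f=grab('wrist'); p,psi,_,o=pose(); print(p.round(1),psi)
for dz in (12,13): 
  e=px2w(f,[[279.5,175.6]],p[2]+dz)[0]; r=np.radians(psi+90); u=np.array([np.cos(r),np.sin(r)]); print('end',e.round(1),'hole',(e[:2]-u*53.9).round(1))
print('peg3 tip',px2w(f,[[321.2,235.4]],188.1).round(1),'root',px2w(f,[[430,231]],179.8).round(1))
g=cv2.cvtColor(f['pixels'],cv2.COLOR_RGB2GRAY)[160:190,279].astype(int); print(g.tolist())
```

```text
[612.3 146.8 219.6] -4.56579186992821
end [617.3 197.  231.6] hole [613.  143.2]
end [617.3 197.2 232.6] hole [613.  143.4]
peg3 tip [[643.5 142.7 188.1]] root [[728.4 135.9 179.8]]
[183, 184, 183, 184, 182, 168, 136, 105, 95, 95, 95, 94, 94, 92, 92, 119, 161, 185, 192, 193, 192, 192, 192, 193, 192, 192, 192, 192, 192, 192]
```

{"api": "step_arm", "payload": {
  "moves": [
    [[0,0,0.09,-0.5,0,0,0],[0,0,0,-0.45,0,0,0],[0,0,0,0,0,0,0],[0,0.6,-0.05,0,0,0,0],[0,0.6,-0.05,0,0,0,0]]
  ]
}}

```text
clock: 51.2
eef_pos: [638.4, 145.7, 201.2]
ee_rot: [0.0, 0.735, 0.678, 0.001]
contact_force: [1.0, -0.9, -1.9]
width: 0.063
grip_force: 40.0
```

{"api": "step_arm", "payload": {
  "moves": [
    [[0,0.3,-0.02,0,0,0,0],[0,0.3,-0.02,-0.02,0,0,0],[0,0.3,-0.02,-0.03,0,0,0],[0,0,0,0,0,0,0]]
  ]
}}

```text
clock: 51.6
eef_pos: [656.0, 144.2, 199.5]
ee_rot: [0.0, 0.735, 0.678, 0.0]
contact_force: [0.3, 0.3, -1.7]
width: 0.058
grip_force: 40.0
```

{"api": "step_arm", "payload": {
  "moves": [
    [[0,0.4,-0.03,-0.04,0,0,0],[0,0.4,-0.03,-0.04,0,0,0],[0,0.4,-0.03,-0.04,0,0,0],[0,0,0,-0.1,0,0,0],[0,0,0,0,0,0,0]]
  ]
}}

```text
clock: 52.1
eef_pos: [679.0, 142.5, 194.8]
ee_rot: [-0.0, 0.735, 0.678, -0.001]
contact_force: [-0.6, 0.3, -1.3]
width: 0.055
grip_force: 40.0
```

{"api": "step_arm", "payload": {
  "moves": [
    [[0,0,0,-0.1,0,0,0],[0,0,0,0,0,0,0]]
  ]
}}

```text
clock: 52.3
eef_pos: [679.1, 142.7, 194.2]
ee_rot: [0.0, 0.735, 0.678, 0.0]
contact_force: [0.1, -0.9, 1.3]
width: 0.06
grip_force: 40.0
```

{"api": "step_arm", "payload": {
  "moves": [
    [[25,0,0,0,0,0,0],[25,0,0,0,0,0,0],[25,0,0,0,0,0,0],[25,0,0,0.5,0,0,0],[25,0,0,1,0,0,0]]
  ]
}}

```text
clock: 52.8
eef_pos: [678.2, 142.5, 222.5]
ee_rot: [-0.001, 0.735, 0.678, -0.001]
contact_force: [0.3, -0.6, 0.7]
width: 0.25
grip_force: 0.0
```

{"api": "step_arm", "payload": {
  "moves": [
    [[45,-0.8,0.4,1,0,0,-0.4],[45,-0.9,0.5,0,0,0,-0.4],[45,-0.9,0.5,0,0,0,-0.4],[45,-0.9,0.5,0,0,0,-0.4],[45,-0.9,0.5,0,0,0,0]]
  ]
}}

```text
clock: 53.3
eef_pos: [590.7, 191.1, 244.4]
ee_rot: [0.0, 0.772, 0.636, 0.001]
contact_force: [0.4, 0.4, 0.2]
width: 0.449
grip_force: 0.0
```

{"api": "step_arm", "payload": {
  "moves": [
    [[45,-0.95,0.6,0,0,0,0],[45,-0.95,0.6,0,0,0,0],[45,-0.95,0.6,0,0,0,0],[45,-0.95,0.6,0,0,0,0],[45,-0.95,0.6,0,0,0,0]]
  ]
}}

```text
clock: 53.8
eef_pos: [495.0, 251.4, 243.9]
ee_rot: [0.0, 0.772, 0.636, 0.0]
contact_force: [-0.4, 0.1, -0.1]
width: 0.449
grip_force: 0.0
```

Run:
```python
from h import *
f=grab('wrist'); f=grab('wrist','w18.png'); p,psi,_,o=pose(); print(p.round(1),psi,o['clock'])
print(plate(f,'L',482.6,244.3,-11)); print(plate(f,'J',426,254.5,-11))
g=cv2.cvtColor(f['pixels'],cv2.COLOR_RGB2GRAY)
for n,(x,y) in dict(L=(482.6,244.3),J=(426,254.5)).items():
    for s in (60,-60):
        for k in (0,):
            print(n,s,w2px(f,[[x+s*.19,y+s*.982,153]]).round(1))
```

```text
[493.5 252.2 244.1] -10.855745119388253 53.9
('mid', array([483.2, 253.8]), 'yaw', np.float64(-11.3), np.float64(1.17), 'hole', array([487. , 272.6]))
('mid', array([425.7, 259. ]), 'yaw', np.float64(-11.4), np.float64(0.75), 'hole', array([429.1, 275.7]))
L 60 [[270.6 155.9]]
L -60 [[271.5 279.1]]
J 60 [[205.2 157. ]]
J -60 [[213.3 279.5]]
```

```bash
cat >> h.py <<'E'
def end(f,n,x,y,ztop,yaw=-11):
    """+y end of the top edge: last bright sample before the dark end face, on the strip's mid line -> balance hole"""
    g=cv2.GaussianBlur(cv2.cvtColor(f['pixels'],cv2.COLOR_RGB2GRAY),(0,0),.6).astype(np.float32)
    r=np.radians(yaw+90); u=np.array([np.cos(r),np.sin(r)]); v=np.array([u[1],-u[0]]); out=[]
    s=np.arange(40,80,.25)
    for w in np.arange(-8,8.1,1):
        P=np.array([x,y])+w*v+s[:,None]*u; q=w2px(f,np.c_[P,np.full(len(s),ztop)]).astype(np.float32)
        L=cv2.remap(g,q[:,:1],q[:,1:],1).ravel()
        if L[:8].mean()>170:
            k=np.where(L<145)[0]
            if len(k): out.append((w,s[k[0]],L[k[0]:k[0]+24].min()))
    return np.round(out,1).tolist(),u,v
E
python3 - <<'E'
from h import *
f=grab('wrist'); p,psi,_,o=pose(); print(p.round(1))
for n,x,y in (('L',483,248),('J',426,257)):
    o,u,v=end(f,n,x,y,153); print(n,o)
E
```

```text
[495.2 251.4 244.1]
L [[-3.0, 58.5, 109.6], [-2.0, 58.5, 101.7], [-1.0, 58.5, 96.3], [0.0, 58.8, 93.3], [1.0, 58.5, 93.5], [2.0, 58.0, 94.0]]
J [[0.0, 60.2, 144.2], [1.0, 60.0, 133.2]]
```

{"api": "step_arm", "payload": {
  "moves": [
    [[45,-0.46,0.67,-0.9,0,0,0],[45,0,0,-0.9,0,0,0],[45,0,0,-0.9,0,0,0],[45,0,0,-0.9,0,0,0],[45,0,0,-0.9,0,0,0]]
  ]
}}

```text
clock: 54.45
eef_pos: [488.1, 263.7, 152.8]
ee_rot: [0.001, 0.772, 0.636, 0.0]
contact_force: [-1.0, 0.2, 0.6]
width: 0.45
grip_force: 0.0
```

{"api": "step_arm", "payload": {
  "moves": [
    [[45,0,0,-0.7,0,0,0],[45,0,0,0,0,0,0],[0,0,0,0,0,0,0],[0,0,0,0,0,0,0],[0,0,0,0,0,0,0]]
  ]
}}

```text
clock: 54.95
eef_pos: [487.8, 264.2, 140.4]
ee_rot: [0.0, 0.772, 0.636, 0.001]
contact_force: [-0.6, 0.3, -0.4]
width: 0.228
grip_force: 0.0
```

{"api": "step_arm", "payload": {
  "moves": [
    [[0,0,0,0,0,0,0],[0,0,0,0,0,0,0],[0,0,0,0.5,0,0,0],[0,0,0,0.9,0,0,0],[0,0,0,0.9,0,0,0]]
  ]
}}

```text
clock: 55.45
eef_pos: [486.6, 263.9, 186.2]
ee_rot: [-0.0, 0.772, 0.636, -0.0]
contact_force: [0.6, 0.0, -1.2]
width: 0.063
grip_force: 40.0
```

{"api": "step_arm", "payload": {
  "moves": [
    [[0,0,0,0.9,0,0,0],[0,0,0,0.9,0,0,0],[0,0,0,0.75,0,0,0],[0,0.41,-0.92,0,0,0,0.11],[0,0.41,-0.92,0,0,0,0.11]]
  ]
}}

```text
clock: 55.95
eef_pos: [503.6, 227.3, 237.8]
ee_rot: [0.0, 0.766, 0.643, 0.001]
contact_force: [-0.4, -0.1, -1.0]
width: 0.059
grip_force: 40.0
```

{"api": "step_arm", "payload": {
  "moves": [
    [[0,0.41,-0.92,0,0,0,0.11],[0,0.41,-0.92,0,0,0,0.11],[0,0.41,-0.92,0,0,0,0.11],[0,0.41,-0.92,0,0,0,0.11],[0,0.41,-0.92,0,0,0,0.11]]
  ]
}}

```text
clock: 56.45
eef_pos: [544.5, 134.5, 237.0]
ee_rot: [0.0, 0.754, 0.657, 0.0]
contact_force: [0.5, -0.6, -0.9]
width: 0.061
grip_force: 40.0
```

{"api": "step_arm", "payload": {
  "moves": [
    [[0,0.41,-0.92,0,0,0,0.11],[0,0.41,-0.92,0,0,0,0.11],[0,0.41,-0.92,0,0,0,0.11],[0,0.41,-0.92,0,0,0,0.11],[0,0.41,-0.92,0,0,0,0.11]]
  ]
}}

```text
clock: 56.95
eef_pos: [585.5, 42.5, 236.9]
ee_rot: [0.0, 0.741, 0.671, 0.0]
contact_force: [0.1, -0.1, -0.9]
width: 0.062
grip_force: 40.0
```

{"api": "step_arm", "payload": {
  "moves": [
    [[0,0.41,-0.92,-0.4,0,0,0.11],[0,0.41,-0.92,-0.4,0,0,0.11],[0,0,0,0,0,0,0],[0,0,0,0,0,0,0]]
  ]
}}

```text
clock: 57.35
eef_pos: [601.4, 6.7, 220.6]
ee_rot: [-0.001, 0.737, 0.676, 0.0]
contact_force: [0.3, 0.3, -1.6]
width: 0.062
grip_force: 40.0
```

```bash
cat >> h.py <<'E'
HE={'T':53.9,'L':40.8,'J':43.}
def hand(f,n,dz=13):
    p,psi,_,o=pose(); r=np.radians(psi+90); u=np.array([np.cos(r),np.sin(r)]); m=p[:2]+(HE[n]-60)*u
    o,_,_=end(f,n,*m,p[2]+dz,psi); print(n,p.round(1),round(psi,2),o)
    if o: s=np.median([a[1] for a in o]); w=np.median([a[0] for a in o]); print('hole',(m+(s-60+60-HE[n])*u+w*np.array([u[1],-u[0]])).round(1))
def pegline(f,tip,root,zt=188.1,zr=179.8):
    """refine peg axis: bright/grey rod edges across the predicted line"""
    g=cv2.cvtColor(f['pixels'],cv2.COLOR_RGB2HSV)[:,:,1].astype(np.float32); T,B=np.r_[tip,zt],np.r_[root,zr]; d=(B-T)/np.linalg.norm((B-T)[:2]); n=np.array([-d[1],d[0],0])
    k=np.arange(-10,10.1,.5); out=[]
    for t in np.arange(8,80,6):
        q=w2px(f,T+d*t+k[:,None]*n).astype(np.float32); L=cv2.remap(g,q[:,:1],q[:,1:],1).ravel(); dL=np.gradient(L)
        i=k[np.argmin(dL)]; j=k[np.argmax(dL)]; out.append((t,i,j,(i+j)/2))
    return np.round(out,1).tolist()
E
python3 - <<'E'
from h import *
f=grab('wrist'); f=grab('wrist','w19.png'); hand(f,'L'); print(observe()['clock'],observe()['width'])
for r in pegline(f,[631,3.],[719.7,-3.9]): print(r)
E
```

```text
L [601.5   7.4 221.1] -4.82 [[-2.0, 61.0, 118.3], [-1.0, 60.8, 91.2], [0.0, 60.8, 91.1], [1.0, 60.8, 90.5], [2.0, 60.8, 94.0], [3.0, 61.0, 127.5]]
hole [602.1   8.1]
57.45 0.05795114459475215
[8.0, -4.5, 4.0, -0.2]
[14.0, -4.5, 4.0, -0.2]
[20.0, -4.5, 4.0, -0.2]
[26.0, -4.5, 4.0, -0.2]
[32.0, -4.5, 4.0, -0.2]
[38.0, -4.0, 4.0, 0.0]
[44.0, -4.0, 4.0, 0.0]
[50.0, -4.0, 4.0, 0.0]
[56.0, -4.0, 4.0, 0.0]
[62.0, -4.5, 4.0, -0.2]
[68.0, 2.0, 3.0, 2.5]
[74.0, -4.0, 4.0, 0.0]
```

{"api": "step_arm", "payload": {
  "moves": [
    [[0,0,-0.15,-0.5,0,0,0],[0,0,0,-0.52,0,0,0],[0,0,0,0,0,0,0],[0,0.6,-0.05,0,0,0,0],[0,0.6,-0.05,0,0,0,0]]
  ]
}}

```text
clock: 57.95
eef_pos: [627.1, 1.5, 200.5]
ee_rot: [0.001, 0.736, 0.677, 0.001]
contact_force: [-0.5, 0.3, -1.5]
width: 0.059
grip_force: 40.0
```

{"api": "step_arm", "payload": {
  "moves": [
    [[0,0.3,-0.02,0,0,0,0],[0,0.3,-0.02,-0.02,0,0,0],[0,0.3,-0.02,-0.03,0,0,0],[0,0,0,0,0,0,0]]
  ]
}}

```text
clock: 58.35
eef_pos: [644.6, 0.1, 198.7]
ee_rot: [0.0, 0.736, 0.677, 0.0]
contact_force: [-0.5, 0.0, -1.4]
width: 0.06
grip_force: 40.0
```

{"api": "step_arm", "payload": {
  "moves": [
    [[0,0.4,-0.03,-0.04,0,0,0],[0,0.4,-0.03,-0.04,0,0,0],[0,0.4,-0.03,-0.04,0,0,0],[0,0,0,-0.1,0,0,0],[0,0,0,0,0,0,0]]
  ]
}}

```text
clock: 58.85
eef_pos: [668.0, -1.5, 194.3]
ee_rot: [-0.0, 0.736, 0.677, 0.0]
contact_force: [0.2, -0.0, -1.5]
width: 0.061
grip_force: 40.0
```

{"api": "step_arm", "payload": {
  "moves": [
    [[0,0,0,-0.1,0,0,0],[0,0,0,0,0,0,0]]
  ]
}}

```text
clock: 59.05
eef_pos: [667.9, -1.5, 194.0]
ee_rot: [0.001, 0.736, 0.677, 0.001]
contact_force: [-0.3, 0.2, 2.9]
width: 0.059
grip_force: 40.0
```

{"api": "step_arm", "payload": {
  "moves": [
    [[25,0,0,0,0,0,0],[25,0,0,0,0,0,0],[25,0,0,0,0,0,0],[25,0,0,0.5,0,0,0],[25,0,0,1,0,0,0]]
  ]
}}

```text
clock: 59.55
eef_pos: [666.7, -1.5, 221.6]
ee_rot: [-0.001, 0.736, 0.677, -0.001]
contact_force: [-0.3, -0.5, 0.3]
width: 0.251
grip_force: 0.0
```

{"api": "step_arm", "payload": {
  "moves": [
    [[45,-0.85,0.97,1,0,0,-0.11],[45,-0.85,0.97,0,0,0,-0.11],[45,-0.85,0.97,0,0,0,-0.11],[45,-0.85,0.97,0,0,0,-0.11],[45,-0.85,0.97,0,0,0,-0.11]]
  ]
}}

```text
clock: 60.05
eef_pos: [582.2, 96.1, 243.5]
ee_rot: [0.0, 0.749, 0.662, 0.0]
contact_force: [-0.2, 1.2, -1.0]
width: 0.451
grip_force: 0.0
```

{"api": "step_arm", "payload": {
  "moves": [
    [[45,-0.85,0.97,0,0,0,-0.11],[45,-0.85,0.97,0,0,0,-0.11],[45,-0.85,0.97,0,0,0,-0.11],[45,-0.85,0.97,0,0,0,-0.11],[45,-0.85,0.97,0,0,0,-0.11]]
  ]
}}

```text
clock: 60.55
eef_pos: [497.2, 193.2, 243.5]
ee_rot: [0.0, 0.762, 0.648, 0.0]
contact_force: [0.3, 0.1, 0.2]
width: 0.452
grip_force: 0.0
```

{"api": "step_arm", "payload": {
  "moves": [
    [[45,-0.85,0.97,0,0,0,-0.11],[45,-0.85,0.97,0,0,0,-0.11],[45,-0.85,0.97,0,0,0,-0.11],[45,-0.85,0.97,0,0,0,-0.11],[45,0,0,0,0,0,0]]
  ]
}}

```text
clock: 61.05
eef_pos: [428.0, 271.9, 243.6]
ee_rot: [-0.001, 0.771, 0.637, 0.0]
contact_force: [0.4, -0.2, -1.0]
width: 0.45
grip_force: 0.0
```

Run:
```python
from h import *
f=grab('wrist'); f=grab('wrist','w20.png'); p,psi,_,o=pose(); print(p.round(1),psi,o['clock'])
print(end(f,'J',426.3,257,153)[0])
```

```text
[430.  270.1 243.3] -10.929652029450292 61.15
[[-3.0, 60.0, 94.3], [-2.0, 60.0, 93.4], [-1.0, 60.0, 93.1], [0.0, 60.0, 93.1], [1.0, 59.8, 90.9]]
```

{"api": "step_arm", "payload": {
  "moves": [
    [[45,-0.04,0.16,-0.9,0,0,0],[45,0,0,-0.9,0,0,0],[45,0,0,-0.9,0,0,0],[45,0,0,-0.9,0,0,0],[45,0,0,-0.9,0,0,0]]
  ]
}}

```text
clock: 61.65
eef_pos: [430.2, 272.3, 152.2]
ee_rot: [0.001, 0.772, 0.636, 0.0]
contact_force: [-0.0, 0.1, -0.9]
width: 0.446
grip_force: 0.0
```

{"api": "step_arm", "payload": {
  "moves": [
    [[45,0,0,-0.67,0,0,0],[45,0,0,0,0,0,0],[0,0,0,0,0,0,0],[0,0,0,0,0,0,0],[0,0,0,0,0,0,0]]
  ]
}}

```text
clock: 62.15
eef_pos: [429.8, 273.3, 140.2]
ee_rot: [0.0, 0.772, 0.636, 0.001]
contact_force: [-0.1, 0.1, 0.2]
width: 0.23
grip_force: 0.0
```

{"api": "step_arm", "payload": {
  "moves": [
    [[0,0,0,0,0,0,0],[0,0,0,0,0,0,0],[0,0,0,0.5,0,0,0],[0,0,0,0.9,0,0,0],[0,0,0,0.9,0,0,0]]
  ]
}}

```text
clock: 62.65
eef_pos: [428.6, 273.2, 186.0]
ee_rot: [-0.0, 0.772, 0.636, -0.0]
contact_force: [0.3, 0.5, -1.5]
width: 0.061
grip_force: 40.0
```

{"api": "step_arm", "payload": {
  "moves": [
    [[0,0,0,0.9,0,0,0],[0,0,0,0.9,0,0,0],[0,0,0,0.75,0,0,0],[0,0.37,-0.93,0,0,0,0.07],[0,0.37,-0.93,0,0,0,0.07]]
  ]
}}

```text
clock: 63.15
eef_pos: [443.9, 236.1, 237.5]
ee_rot: [0.0, 0.768, 0.64, 0.001]
contact_force: [0.2, -0.2, -3.3]
width: 0.062
grip_force: 40.0
```

{"api": "step_arm", "payload": {
  "moves": [
    [[0,0.37,-0.93,0,0,0,0.07],[0,0.37,-0.93,0,0,0,0.07],[0,0.37,-0.93,0,0,0,0.07],[0,0.37,-0.93,0,0,0,0.07],[0,0.37,-0.93,0,0,0,0.07]]
  ]
}}

```text
clock: 63.65
eef_pos: [480.8, 142.3, 236.8]
ee_rot: [0.0, 0.761, 0.649, 0.0]
contact_force: [0.3, -0.0, -2.0]
width: 0.059
grip_force: 40.0
```

{"api": "step_arm", "payload": {
  "moves": [
    [[0,0.37,-0.93,0,0,0,0.07],[0,0.37,-0.93,0,0,0,0.07],[0,0.37,-0.93,0,0,0,0.07],[0,0.37,-0.93,0,0,0,0.07],[0,0.37,-0.93,0,0,0,0.07]]
  ]
}}

```text
clock: 64.15
eef_pos: [517.8, 49.3, 236.7]
ee_rot: [0.0, 0.753, 0.658, 0.0]
contact_force: [0.2, 0.4, -1.7]
width: 0.056
grip_force: 40.0
```

{"api": "step_arm", "payload": {
  "moves": [
    [[0,0.37,-0.93,0,0,0,0.07],[0,0.37,-0.93,0,0,0,0.07],[0,0.37,-0.93,0,0,0,0.07],[0,0.37,-0.93,0,0,0,0.07],[0,0.37,-0.93,0,0,0,0.07]]
  ]
}}

```text
clock: 64.65
eef_pos: [554.9, -43.6, 236.7]
ee_rot: [0.0, 0.744, 0.668, 0.0]
contact_force: [0.0, 1.0, -1.4]
width: 0.061
grip_force: 40.0
```

{"api": "step_arm", "payload": {
  "moves": [
    [[0,0.37,-0.93,0,0,0,0.07],[0,0.37,-0.93,0,0,0,0.07],[0,0.37,-0.93,0,0,0,0.07],[0,0.37,-0.93,-0.4,0,0,0.07],[0,0.37,-0.93,-0.4,0,0,0.07]]
  ]
}}

```text
clock: 65.15
eef_pos: [592.1, -136.7, 220.8]
ee_rot: [0.0, 0.736, 0.677, 0.0]
contact_force: [-0.1, 0.1, -2.2]
width: 0.06
grip_force: 40.0
```

{"api": "step_arm", "payload": {
  "moves": [
    [[0,0,0,0,0,0,0],[0,0,0,0,0,0,0]]
  ]
}}

```text
clock: 65.35
eef_pos: [591.4, -135.6, 220.2]
ee_rot: [-0.001, 0.737, 0.676, 0.0]
contact_force: [-0.6, 0.1, -1.5]
width: 0.059
grip_force: 40.0
```

Run:
```python
from h import *
f=grab('wrist'); f=grab('wrist','w21.png'); hand(f,'J'); print(observe()['clock'],observe()['width'])
for r in pegline(f,[620.5,-136.5],[709,-143.4]): print(r)
```

```text
J [ 591.5 -135.   220.9] -4.82 [[-2.0, 60.0, 114.7], [-1.0, 60.0, 88.1], [0.0, 60.0, 88.8], [1.0, 60.0, 88.1], [2.0, 60.0, 91.5], [3.0, 60.2, 128.6]]
hole [ 592. -135.]
65.45 0.058276742234463455
[8.0, -4.5, 3.5, -0.5]
[14.0, -3.5, 4.0, 0.2]
[20.0, -4.0, 4.0, 0.0]
[26.0, -3.5, 3.5, 0.0]
[32.0, -3.5, 4.0, 0.2]
[38.0, -4.0, 4.5, 0.2]
[44.0, -4.5, 4.5, 0.0]
[50.0, -5.0, 5.0, 0.0]
[56.0, -5.0, -7.0, -6.0]
[62.0, -6.0, 3.5, -1.2]
[68.0, -10.0, 3.5, -3.2]
[74.0, -4.0, 4.0, 0.0]
```

{"api": "step_arm", "payload": {
  "moves": [
    [[0,0,0.04,-0.5,0,0,0],[0,0,0,-0.5,0,0,0],[0,0,0,0,0,0,0],[0,0.6,-0.05,0,0,0,0],[0,0.6,-0.05,0,0,0,0]]
  ]
}}

```text
clock: 65.95
eef_pos: [617.0, -137.2, 200.7]
ee_rot: [0.001, 0.736, 0.677, 0.0]
contact_force: [-0.4, -0.1, -1.5]
width: 0.063
grip_force: 40.0
```

{"api": "step_arm", "payload": {
  "moves": [
    [[0,0.3,-0.02,0,0,0,0],[0,0.3,-0.02,-0.02,0,0,0],[0,0.3,-0.02,-0.03,0,0,0],[0,0,0,0,0,0,0]]
  ]
}}

```text
clock: 66.35
eef_pos: [634.6, -138.5, 198.9]
ee_rot: [0.0, 0.736, 0.677, 0.0]
contact_force: [-0.5, -0.4, -1.6]
width: 0.062
grip_force: 40.0
```

{"api": "step_arm", "payload": {
  "moves": [
    [[0,0.4,-0.03,-0.04,0,0,0],[0,0.4,-0.03,-0.04,0,0,0],[0,0.4,-0.03,-0.04,0,0,0],[0,0,0,-0.1,0,0,0],[0,0,0,0,0,0,0]]
  ]
}}

```text
clock: 66.85
eef_pos: [657.6, -140.0, 194.2]
ee_rot: [-0.001, 0.736, 0.677, -0.0]
contact_force: [-0.2, 0.1, -1.5]
width: 0.057
grip_force: 40.0
```

{"api": "step_arm", "payload": {
  "moves": [
    [[0,0,0,-0.1,0,0,0],[0,0,0,0,0,0,0]]
  ]
}}

```text
clock: 67.05
eef_pos: [657.7, -140.1, 193.6]
ee_rot: [0.0, 0.736, 0.677, 0.0]
contact_force: [-0.7, 0.0, 0.7]
width: 0.061
grip_force: 40.0
```

Release, back off towards the robot, and check everything with the last picture: the fixed cameras for the plates, the wrist for the stack.

{"api": "step_arm", "payload": {
  "moves": [
    [[25,0,0,0,0,0,0],[25,0,0,0,0,0,0],[25,0,0,0,0,0,0],[25,0,0,0.5,0,0,0],[25,0,0,1,0,0,0]]
  ]
}}

```text
clock: 67.55
eef_pos: [656.8, -139.9, 221.9]
ee_rot: [-0.002, 0.736, 0.677, -0.001]
contact_force: [-0.5, -0.2, -0.5]
width: 0.251
grip_force: 0.0
```

{"api": "step_arm", "payload": {
  "moves": [
    [[25,0,0,1,0,0,0],[25,-1,0.2,0.5,0,0,0],[25,-1,0.2,0,0,0,0],[25,-1,0.2,0,0,0,0],[25,-1,0.2,0,0,0,0]]
  ]
}}

```text
clock: 68.05
eef_pos: [577.3, -124.1, 253.8]
ee_rot: [0.001, 0.736, 0.677, 0.0]
contact_force: [-0.1, -0.1, 0.3]
width: 0.248
grip_force: 0.0
```

{"api": "step_arm", "payload": {
  "moves": [
    [[25,-1,0.2,0,0,0,0],[25,-1,0.2,0,0,0,0],[25,-1,0.2,0,0,0,0],[25,-1,0.2,0,0,0,0],[25,-0.5,0.2,0,0,0,0]]
  ]
}}

```text
clock: 68.55
eef_pos: [486.5, -103.9, 253.9]
ee_rot: [0.0, 0.737, 0.676, 0.0]
contact_force: [0.1, 0.1, -0.1]
width: 0.249
grip_force: 0.0
```

Run:
```python
from h import *
f=grab('wrist','w22.png'); f=grab('wrist','w22.png'); p,psi,_,o=pose(); print(p.round(1),o['clock'],o['contact_force'])
print('lid',fit(f,'lid',473.9,-.2,-13.3,40,4),'holder',fit(f,'holder',473.8,.3,-13.3,0,4))
t=grab('scene','s22.png')
a=cv2.resize(t['pixels'][:,:,::-1][110:300,225:400],None,fx=2.8,fy=2.8,interpolation=2)[:520]
b=cv2.resize(f['pixels'][:,:,::-1],(260,195)); q=np.zeros((520,a.shape[1]+260,3),np.uint8); q[:a.shape[0],:a.shape[1]]=a; q[:195,a.shape[1]:]=b
u=w2px(t,[[474,0,50]])[0].astype(int); c=cv2.resize(t['pixels'][:,:,::-1][u[1]-30:u[1]+30,u[0]-30:u[0]+30],(260,260),interpolation=2); q[220:480,a.shape[1]:]=c
print(q.shape); cv2.imwrite('pics/final.png',q)
```

```text
[ 487.1 -103.7  253.9] 68.65 [-0.02314239 -0.72631321  0.82133886]
lid (array([474.2,  -0.5]), np.float64(-13.5), np.float64(0.22)) holder (array([473.4,   1. ]), np.float64(-13.7), np.float64(0.69))
(520, 750, 3)
```

View pics/final.png

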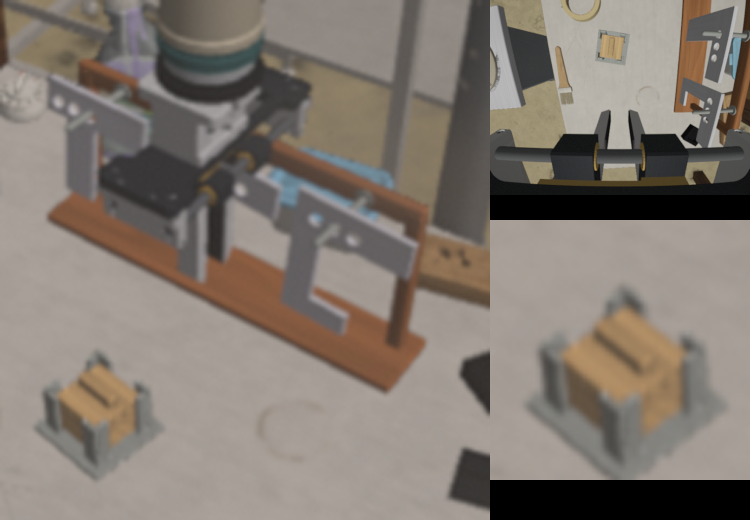

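The last picture shows all three plates hanging level, one to a peg, each by its balance hole as far as I can see; the gripper partly hides the L-plate. The stack sits square in the holder with the lid's rib up. I'll let any swing die out, then hand in.

{"api": "step_arm", "payload": {
  "moves": [
    [[25,0,0,0,0,0,0],[25,0,0,0,0,0,0],[25,0,0,0,0,0,0],[25,0,0,0,0,0,0],[25,0,0,0,0,0,0]]
  ]
}}

```text
clock: 69.2
eef_pos: [488.0, -104.3, 252.7]
ee_rot: [-0.0, 0.736, 0.677, -0.0]
contact_force: [0.7, 0.9, 0.3]
width: 0.246
grip_force: 0.0
```

{"api": "step_arm", "payload": {
  "moves": [
    [[25,0,0,0,0,0,0],[25,0,0,0,0,0,0],[25,0,0,0,0,0,0],[25,0,0,0,0,0,0],[25,0,0,0,0,0,0]]
  ]
}}

```text
clock: 69.7
eef_pos: [487.8, -104.2, 252.9]
ee_rot: [0.0, 0.736, 0.677, 0.0]
contact_force: [0.4, 0.3, 0.6]
width: 0.25
grip_force: 0.0
```

{"api": "step_arm", "payload": {
  "moves": [
    [[25,0,0,0,0,0,0],[25,0,0,0,0,0,0],[25,0,0,0,0,0,0],[25,0,0,0,0,0,0],[25,0,0,0,0,0,0]]
  ]
}}

```text
clock: 70.2
eef_pos: [487.8, -104.2, 252.9]
ee_rot: [0.0, 0.736, 0.677, 0.0]
contact_force: [0.7, 0.1, -0.5]
width: 0.247
grip_force: 0.0
```

```bash
python3 -c "
from cell import *
print(close_job())"
```

```text
the job is handed in; nothing more can be done
None
```

I handed the job in at about 70 s with the body, the one spacer and the lid nested square in the holder and the T, L and J plates each on their own peg by the balance hole; no verdict was returned, and the body took three tries to seat.

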